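# Clamp wooden fan paddles in the activity-room press, to the first click

### The job

Open the press's tray, lay every wooden paddle on the table flat and side by side in it, lengthwise front to back, and push the tray fully home. Set the grey torque dial to 5, then turn the black clutch knob clockwise until it clicks once: stop at the first click, leave it there, and leave everything else on the table where it is.

Things in the scene. Friction and masses are not known exactly. Their poses are not given: they have to be found in the camera images.
- paddle0: loose flat wooden paddle (3 or 4 alike are on the table), 120 mm long, 12 mm thick, about 60 g: handle 64 mm long, 18 wide; blade 56 mm long, 44 wide. Origin: middle of its length, on the underside. x runs from handle (x = -60 to +4 mm) to blade (+4 to +60 mm), z up; centre of mass at x = +13 mm
- paddle1: loose flat wooden paddle (3 or 4 alike are on the table), 120 mm long, 12 mm thick, about 60 g: handle 64 mm long, 18 wide; blade 56 mm long, 44 wide. Origin: middle of its length, on the underside. x runs from handle (x = -60 to +4 mm) to blade (+4 to +60 mm), z up; centre of mass at x = +13 mm
- paddle2: loose flat wooden paddle (3 or 4 alike are on the table), 120 mm long, 12 mm thick, about 60 g: handle 64 mm long, 18 wide; blade 56 mm long, 44 wide. Origin: middle of its length, on the underside. x runs from handle (x = -60 to +4 mm) to blade (+4 to +60 mm), z up; centre of mass at x = +13 mm
- paddle3: loose flat wooden paddle (3 or 4 alike are on the table), 120 mm long, 12 mm thick, about 60 g: handle 64 mm long, 18 wide; blade 56 mm long, 44 wide. Origin: middle of its length, on the underside. x runs from handle (x = -60 to +4 mm) to blade (+4 to +60 mm), z up; centre of mass at x = +13 mm
- press: bench press, a white and grey housing fixed to the table, 284 mm wide, 165 deep, top face 66 mm high, with clutch knob and dial on top and a tray below that slides out at the front. Origin: middle of the front face, on the table. x points into the press (the tray comes out along -x), y to the left seen from the front, z up
- tray (a joint): travel of the tray in m: 0 fully home, 0.14 fully out (friction about 2 N, it stays where it is left)
- tray_handle (a point): centre of the tray's handle, a level steel bar along y, 100 mm long, 12 mm thick (x), 14 mm high, 58 mm above the table and 31 mm in front of the tray's front wall, on a plate 39 to 49 mm to either side of its centre: take the middle. Axes as the press; with the tray home it lies at x = -40 mm from the press's front face
- tray_bed (a point): centre of the tray's inner floor, 135 mm (x) by 234 mm (y), 16 mm above the table; axes as the press; moves with the tray. Walls rise 18 mm above this floor. Fully out, the whole floor is clear of the press, by 5 mm. Four paddles fit side by side 56 mm apart
- dial (a joint): torque dial, rad, grows clockwise seen from above: number k is at 0.4 x (k - 1), so 1 is at 0, 5 at 1.6, 6 at 2.0. Detents at each number (about 0.1 N m to pass), into which it settles when let go.
- dial_grip (a point): on the dial's axis, 102 mm above the table, 12 mm below the top of its upright bar grip (50 mm long, 14 wide; disc below it 52 mm wide, top at 80 mm). x runs along the bar; a white line marks its -x end, the pointer. Round it 6 ticks 0.4 rad apart clockwise with 1 to 6 dots each; the tick for 1 is longest, the middle of the scale faces the front. Axis at x = 50, y = -70 mm on the press
- spindle (a joint): turn of the press screw, rad, clockwise seen from above, 2.2 at the stop where the press is tight. It lowers a plate over the tray inside the press by 5 mm per rad; at the start it stands between 0 and 0.5. It takes 0.14 N m to turn and stays where it is left
- spindle_mark (a point): white mark on the rim of the dark steel disc (76 mm across) under the clutch knob; the disc turns with the screw, 74 mm above the table
- clutch (a joint): slip of the knob against the screw, rad, clockwise, 0 at the start. While the screw turns freely the knob carries it along (both ways). At the screw's stop the knob slips: torque peaks (about 0.32 N m) at 0.13, falls to 0.12 at 0.25, then below nothing as the knob drops into the first click at 0.5, where it stays if let go. Further clicks every 0.5 rad
- clutch_grip (a point): on the axis of the black clutch knob, 108 mm above the table, 14 mm below the top of its upright bar grip (72 mm long, 16 wide, 36 high; disc below it 50 mm wide, top at 86 mm). x runs along the bar; a white line marks its -x end, in line with the screw disc's mark until the clutch slips. Knob angle = spindle + clutch. Axis at x = 50, y = 55 mm on the press
- mug: white mug, 76 mm wide, 90 mm high; origin under its centre; leave alone
- paint_jar: jar, 56 mm wide, 75 mm high; origin under its centre; leave alone
- glue_bottle: white bottle with orange cap, 48 mm wide, 130 mm high; origin under its centre; leave alone
- tape_roll: roll of tape, 90 mm wide, 24 mm high, lying flat; origin under its centre; leave alone
- tissue_box: cardboard box, 110 x 220 x 80 mm (x, y, z); origin under its centre; leave alone
There are look-alikes about, which are no part of the job. Leave any green look-alike of the paddle1 alone.

How it is judged (in metres and radians):
On the way, in this order (a step that is already met when the one before it is completed fails the run):
1. the tray is pulled out (value of joint tray above 0.08 m), for 0.1 s.
2. every paddle lies flat in the tray (x of paddle0 in the frame of tray_bed between -0.02 and 0.02 m and y of paddle0 in the frame of tray_bed between -0.105 and 0.105 m and z of paddle0 in the frame of tray_bed between -0.004 and 0.005 m and angle between each of paddle0, paddle1, paddle2, paddle3's own z axis and vertical below 0.1 rad and angle between the x axis of each of paddle0, paddle1, paddle2, paddle3 and the x axis of tray_bed, either way round below 0.3 rad and x of paddle1 in the frame of tray_bed between -0.02 and 0.02 m and y of paddle1 in the frame of tray_bed between -0.105 and 0.105 m and z of paddle1 in the frame of tray_bed between -0.004 and 0.005 m and x of paddle2 in the frame of tray_bed between -0.02 and 0.02 m and y of paddle2 in the frame of tray_bed between -0.105 and 0.105 m and z of paddle2 in the frame of tray_bed between -0.004 and 0.005 m and x of paddle3 in the frame of tray_bed between -0.02 and 0.02 m and y of paddle3 in the frame of tray_bed between -0.105 and 0.105 m and z of paddle3 in the frame of tray_bed between -0.004 and 0.005 m and linear speed of each of paddle0, paddle1, paddle2, paddle3 below 0.02 m/s), for 0.2 s.
3. the tray is pushed fully home with the paddles in it (value of joint tray below 0.006 m and x of paddle0 in the frame of tray_bed between -0.02 and 0.02 m and y of paddle0 in the frame of tray_bed between -0.105 and 0.105 m and z of paddle0 in the frame of tray_bed between -0.004 and 0.005 m and angle between each of paddle0, paddle1, paddle2, paddle3's own z axis and vertical below 0.1 rad and angle between the x axis of each of paddle0, paddle1, paddle2, paddle3 and the x axis of tray_bed, either way round below 0.3 rad and x of paddle1 in the frame of tray_bed between -0.02 and 0.02 m and y of paddle1 in the frame of tray_bed between -0.105 and 0.105 m and z of paddle1 in the frame of tray_bed between -0.004 and 0.005 m and x of paddle2 in the frame of tray_bed between -0.02 and 0.02 m and y of paddle2 in the frame of tray_bed between -0.105 and 0.105 m and z of paddle2 in the frame of tray_bed between -0.004 and 0.005 m and x of paddle3 in the frame of tray_bed between -0.02 and 0.02 m and y of paddle3 in the frame of tray_bed between -0.105 and 0.105 m and z of paddle3 in the frame of tray_bed between -0.004 and 0.005 m), for 0.2 s.
4. with the dial at 5 and the tray home, the press is tight and the clutch has clicked once (value of joint dial between 1.45 and 1.75 rad and value of joint tray below 0.006 m and value of joint spindle above 2.12 rad and value of joint clutch above 0.38 rad), for 0.1 s.
At the end, for the whole second after the job is handed in: Each paddle lies flat on the tray floor (within 5 mm), its middle within 20 mm (front to back) and 105 mm (sideways) of the floor's middle, lengthwise within 0.3 rad; tray home within 6 mm, dial within 0.15 rad of 5, spindle over 2.12 rad, clutch at its first click (0.38 to 0.62 rad) (all of step 2 and all of step 4 and value of joint clutch below 0.62 rad); the robot touches nothing.
It fails at once if the clutch is turned on past the first click (value of joint clutch above 0.8 rad).
It fails at once if the clutch slips with the dial off 5 or the tray not home (value of joint clutch above 0.25 rad and not (value of joint dial between 1.45 and 1.75 rad and value of joint tray below 0.01 m)).
It fails at once if a bystander is shifted by more than 30 mm (distance of any of mug, paint_jar, glue_bottle, tape_roll, tissue_box from where it was at the start of the episode above 0.03 m).
Of paddle0, paddle1, paddle2, paddle3 only 3 to 4 are there at a start; the rules pass over those that are not, and their reading is None.
At some moment in a run one of paddle0, paddle1, paddle2, paddle3 may be knocked a few centimetres aside while the robot is not near it.
Once in a run the grip may slacken for a moment while it holds something.
It also fails if it takes over 208 s, if anything falls off the work surface, if the arm or the gripper's body presses on something with over 40 N, if the wrist force passes 120 N, or if a joint passes its speed limit or range.

### The arm

A 6-joint arm with a two-finger parallel gripper is mounted at the origin on the work surface. World frame = base frame: x ahead of the robot, y to its left, z up, the work surface at z = 0. Lengths are in mm, angles in rad, forces in N, time in s.
With the tool pointing down it reaches from about 275 to 1000 mm from the base axis. Payload 8.4 kg.
Tool frame: the origin (TCP) lies midway between the tips of the shut fingers; the grasp point (between the pads) lies grip_depth behind it (grip_depth is the distance from the TCP to the grasp point, in mm); z points along the fingers, y is the line along which they close (so a half turn about z gives the same grasp; the last joint's range is limited). The gripper opens to 85 mm and grips with 20 to 120 N. Pads are 22 mm wide; open, the fingers measure 114 mm over their backs; the gripper's body (76 mm by 85 mm) begins 54 mm behind the grasp point. The pads swing forward as they close: fully open they stand 13 mm farther back than shut.
Start: joints at [-1.317, 0.353, 1.633, -0, 1.155, -0.002], TCP at [158.136, -604.666, 231.281] pointing down, gripper open.
Joint ranges: [-2.63, 2.63], [-0.92, 2.1], [0.06, 2.66], [-1.3, 4.44], [0, 2.69], [-3.02, 3.02]. Speed limits (rad/s): [2.22, 2.22, 2.79, 3.14, 3.14, 3.14].

### API

Orientations are given as [roll, pitch, yaw] about the fixed x, y, z axes, in that order (R = Rz(yaw) Ry(pitch) Rx(roll)).
In Python, from rig import * gives the robot as it stands.
- The arm moves only by the shell command python3 -m creep 'ROWS' [FORCE]. ROWS is JSON, a list of rows, each an object of numbers: "x", "y", "z": the shift along the tool's x, y, z in mm; "rx", "ry", "rz": the turn, a rotation vector about the tool's x, y, z in rad; "hand": the finger opening in mm, from 0 to 85.4. A call has 1 to 20 rows; each row shifts and turns the commanded pose from where the row before left it, along the tool's axes as they then stand; what a row does not reach is not made up. A row lasts 1/8 s, in which the tool goes at most 62.5 mm and 10.7 degrees, less where a joint would pass 70% of its speed; a pose out of reach is approached as far as the arm can. A call with a gripper value outside its range is refused whole. The fingers move at their own pace and stop on an object; FORCE is the grip in N (left out, the last holds). Time passes only in rows, so rows that do not move let the fingers close. It gives the time, the measured TCP pose, the force, the opening and the grip force at its end, in the units of the state.
- sense(): the state, without advancing time (a new reading comes with each control period).
- grab_frame(name): name is "scene" or "top" or "wrist"; returns the picture (400x640x3 uint8, red, green, blue); there is no depth.
- get_calibration(name): a dict with "K" (3x3 intrinsics, pixels), "R" (3x3) and "t" (3): a world point X has camera coordinates R X + t. Camera axes: x right, y down, z forward; pixel columns grow to the right and rows downward; lengths in mm; the calibration is good to about 2 mm. A picture is of the moment at which its call begins: read the wrist's pose just before it. get_calibration takes no time and is no camera call; for the wrist camera it gives the pose at the moment of the call.
- sign_off(): hands the job in; it is judged then, once.
The state is a dict: "clock": time; "qpos": joint angles; "qvel": joint speeds; "joint_efforts": joint torques, N m; "eef_pos": TCP position; "tcp_rot": TCP orientation; "contact_force": force on the tool from outside, world axes, zero at the start; "wrist_torque": the same for the moment, N m; "opening": opening from 0.0 (shut) to 1.0 (fully open); "grasp_force": force on a finger pad.
Only numpy, scipy, OpenCV 4.12 (cv2) and the standard library are available. Lean on these libraries where they do the work, as an engineer would, in place of code of your own. Each camera call takes 0.05 s, during which the arm holds its last target. There are 200 camera calls.

## Working session

There is one attempt and no reset: what is moved stays moved. The work goes in short steps, Python scripts to look and compute and a shell command to move; the robot and the scene stay as the last step left them, time stands still between calls to the robot, and variables do not carry over. Pictures are saved under pics/ and viewed, at most 14 in all, crops included, and the job is handed in when it is done.

```bash
mkdir -p pics; cat > h.py <<'E'
from rig import *
import numpy as np, cv2
def snap(n,f):
    c=get_calibration(n); im=grab_frame(n); cv2.imwrite('pics/'+f,im[:,:,::-1]); return im,c
def ray(c,u,v,z):
    R=np.array(c["R"]);t=np.array(c["t"]).ravel();K=np.array(c["K"])
    d=R.T@np.linalg.solve(K,[u,v,1]);o=-R.T@t
    return o+d*(z-o[2])/d[2]
def proj(c,X):
    p=np.array(c["K"])@(np.array(c["R"])@np.array(X)+np.array(c["t"]).ravel()); return p[:2]/p[2]
E
python3 - <<'E'
from h import *
for n in ("top","scene"):
    im,c=snap(n,n+'0.png'); print(n,np.round(c["K"],1).tolist(),np.round(c["R"],3).tolist(),np.round(c["t"],1).tolist())
print(sense())
E
```

```text
top [[471.8, 0.0, 324.6], [0.0, 471.8, 194.0], [0.0, 0.0, 1.0]] [[0.011, -1.0, -0.003], [-0.996, -0.011, -0.088], [0.088, 0.004, -0.996]] [-16.0, 497.5, 1489.3]
scene [[394.4, 0.0, 315.5], [0.0, 394.4, 198.1], [0.0, 0.0, 1.0]] [[-0.001, 1.0, 0.016], [0.754, 0.011, -0.657], [-0.657, 0.011, -0.754]] [-9.6, -303.7, 1561.2]
{'clock': 0.1, 'qpos': array([-1.31741230e+00,  3.53585807e-01,  1.63402957e+00,  1.20950838e-05,
        1.15521854e+00, -2.38306449e-03]), 'qvel': array([ 0.00140179, -0.00320403, -0.00138482, -0.00234303, -0.00093882,
       -0.00011403]), 'joint_efforts': array([-3.06544152e-04, -6.06356549e+01, -3.42819929e+01,  9.49491323e-06,
        4.05320461e-03,  5.44492707e-06]), 'eef_pos': array([ 158.02683119, -604.26187242,  230.64535985]), 'tcp_rot': array([-3.14035141e+00, -1.40175083e-05,  2.55762190e-01]), 'contact_force': array([-0.1819688 ,  0.92034495, -0.61136729]), 'wrist_torque': array([ 0.01810301,  0.02232983, -0.01608807]), 'grasp_force': 0.0, 'opening': 0.9959357027521106}
```

View pics/top0.png

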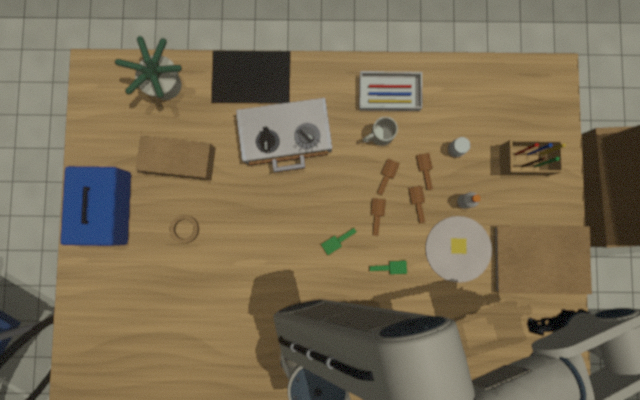

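View pics/scene0.png

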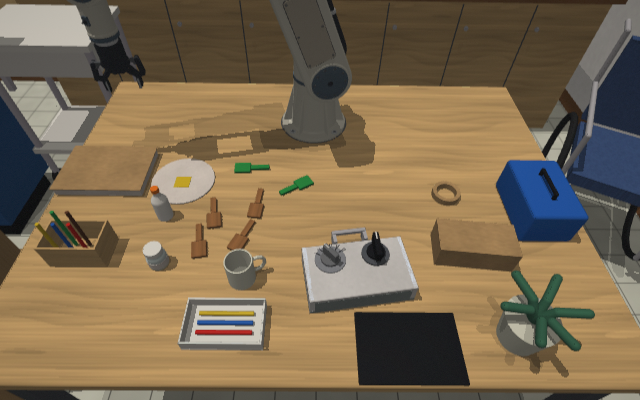

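Top view shows four brown paddles near (388,175), (425,170), (378,215) and (416,204). The press front edge runs about (242,163)–(331,150), with the tray handle at (288,164). Green look-alikes are at (338,241) and (388,267).

```bash
cat >> h.py <<'E'
def paddles(im,c,z=12,amin=60,roi=None,px=None):
    hsv=cv2.cvtColor(im,cv2.COLOR_RGB2HSV)
    h,s,v=[hsv[:,:,i].astype(int) for i in range(3)]
    m=((h<=13)&(s>115)&(v>40)&(v<235)).astype(np.uint8)
    if roi: 
        k=np.zeros_like(m);k[roi[1]:roi[3],roi[0]:roi[2]]=1;m=m*k
    m=cv2.morphologyEx(m,cv2.MORPH_OPEN,np.ones((2,2),np.uint8))
    out=[]
    for q in cv2.findContours(m,cv2.RETR_EXTERNAL,cv2.CHAIN_APPROX_NONE)[0]:
        if cv2.contourArea(q)<amin: continue
        mm=cv2.drawContours(np.zeros_like(m),[q],-1,1,-1)
        vv,uu=np.nonzero(mm)
        P=np.array([ray(c,a,b,z)[:2] for a,b in zip(uu,vv)])
        mu=P.mean(0);w,V=np.linalg.eigh(np.cov((P-mu).T));a=V[:,1]
        t=(P-mu)@a
        if abs(t.min())<t.max(): a=-a;t=-t   # blade is heavy side: handle extends further on - side
        lo,hi=np.percentile(t,.5),np.percentile(t,99.5)
        cen=mu+a*(lo+hi)/2
        out.append((cen,np.arctan2(a[1],a[0]),hi-lo,cv2.contourArea(q),(uu.mean(),vv.mean())))
    return out
E
python3 - <<'E'
from h import *
im=cv2.imread('pics/top0.png')[:,:,::-1].copy();c=get_calibration("top")
for p in paddles(im,c): print(np.round(p[0]),round(p[1],2),round(p[2]),p[3],np.round(p[4]))
# white press / housing
hsv=cv2.cvtColor(im,cv2.COLOR_RGB2HSV)
m=((hsv[:,:,1]<45)&(hsv[:,:,2]>110)).astype(np.uint8);k=np.zeros_like(m);k[90:180,225:345]=1;m*=k
for q in cv2.findContours(m,cv2.RETR_EXTERNAL,cv2.CHAIN_APPROX_NONE)[0]:
    if cv2.contourArea(q)>100:
        print(cv2.contourArea(q),cv2.minAreaRect(q)); print(np.round([ray(c,*b,66)[:2] for b in cv2.boxPoints(cv2.minAreaRect(q))]))
crop=cv2.resize(im[85:225,220:440],None,fx=3.6,fy=3.6,interpolation=cv2.INTER_CUBIC)
cv2.imwrite('pics/crop1.png',crop[:,:,::-1])
E
```

```text
117.0 ((288.05902099609375, 162.89865112304688), (11.8338041305542, 31.288137435913086), 81.57302856445312)
[[601. 156.]
 [617.  59.]
 [580.  53.]
 [564. 150.]]
4509.5 ((283.1593017578125, 129.02975463867188), (51.95637893676758, 90.8980484008789), 82.14668273925781)
[[759. 277.]
 [802.  -7.]
 [637. -31.]
 [595. 250.]]
```

View pics/crop1.png

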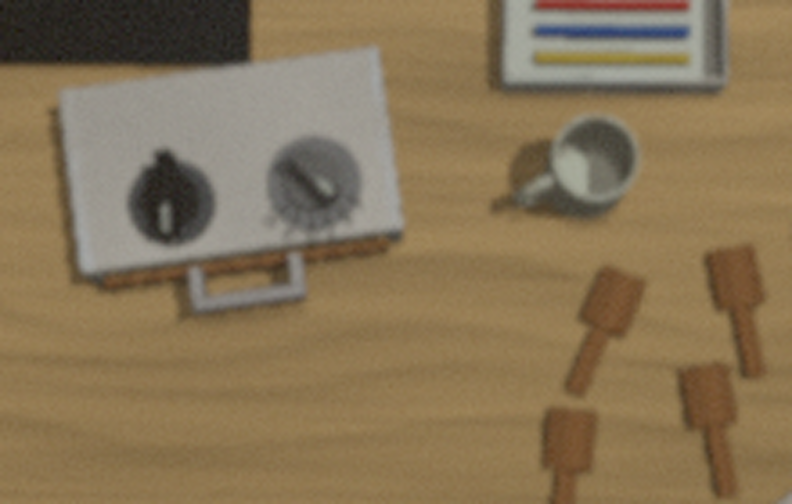

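Crop: the dial's white line points lower right (about (325,193)), the knob's line points to the front (165,218), and the handle bar is at (248,298). The press rectangle measures 286×166, as it should. Now the paddle mask.

```bash
python3 - <<'E'
from h import *
im=cv2.imread('pics/top0.png')[:,:,::-1].copy();c=get_calibration("top")
hsv=cv2.cvtColor(im,cv2.COLOR_RGB2HSV)
for u,v in [(390,168),(424,160),(416,195),(377,207),(378,225),(350,190),(440,180)]: print(u,v,im[v,u],hsv[v,u])
r=im[:,:,0].astype(float)/(im[:,:,1]+1)
print(r[180:220,400:410].mean(), np.percentile(r[140:240,360:440],[5,25,50,75,90,95,99]))
E
```

```text
390 168 [119  83  53] [ 14 141 119]
424 160 [122  88  56] [ 15 138 122]
416 195 [117  83  48] [ 15 150 117]
377 207 [115  80  47] [ 15 151 115]
378 225 [114  80  46] [ 15 152 114]
350 190 [146 120  81] [ 18 114 146]
440 180 [144 119  78] [ 19 117 144]
1.1993371454871167 [1.168      1.18604651 1.19672131 1.21487603 1.38666667 1.41463415
 1.45238095]
```

```bash
sed -i 's/^    m=((h<=13).*/    b=cv2.GaussianBlur(im,(3,3),0).astype(float);m=((b[:,:,0]\/(b[:,:,1]+1)>1.30)\&(v>40)).astype(np.uint8)/' h.py
python3 - <<'E'
from h import *
im=cv2.imread('pics/top0.png')[:,:,::-1].copy();c=get_calibration("top")
for p in paddles(im,c,roi=(340,140,450,245)): print(np.round(p[0]),round(p[1],2),round(p[2]),p[3],np.round(p[4]))
s=sense()
print(s['eef_pos'],s['tcp_rot'])
w=get_calibration("wrist"); R=np.array(w["R"]);print(np.round(R,3).tolist(),np.round(-R.T@np.array(w["t"]).ravel()),np.round(w["K"]).tolist())
import rig;print([x for x in dir(rig) if not x.startswith('_')], 'grip_depth' in dir(rig) and rig.grip_depth)
E
```

```text
[ 425. -182.] -0.1 113 274.5 [378. 214.]
[ 466. -315.] 0.2 115 286.5 [418. 202.]
[ 553. -212.] -0.4 113 260.0 [389. 174.]
[ 572. -340.] 0.19 115 271.5 [426. 169.]
[ 158.02683119 -604.26187242  230.64535985] [-3.14035141e+00 -1.40175083e-05  2.55762190e-01]
[[0.253, -0.968, -0.001], [-0.932, -0.244, 0.267], [-0.258, -0.066, -0.964]] [ 222. -587.  373.] [[301.0, 0.0, 320.0], [0.0, 301.0, 194.0], [0.0, 0.0, 1.0]]
['MotionError', 'get_calibration', 'grab_frame', 'grip_depth', 'sense', 'sign_off'] 18.700000000000003
```

```bash
cat >> h.py <<'E'
def go(x,y,z,yaw):
    s=sense();p=s['eef_pos'];r=s['tcp_rot'];cy=r[2]
    d=np.array([x,y,z])-p
    rz=-((yaw-cy+np.pi)%(2*np.pi)-np.pi)
    print('at',np.round(p,1),np.round(r,3),'q',np.round(s['qpos'],2),'open',round(85.4*s['opening'],1),'F',np.round(s['contact_force'],1),'t',round(s['clock'],1))
    print('rz',round(rz,3),'then x,y,z',np.round([d[0]*np.cos(yaw)+d[1]*np.sin(yaw),d[0]*np.sin(yaw)-d[1]*np.cos(yaw),-d[2]],1))
E
python3 -m creep '[{"rz":-0.163},{"rz":-0.163},{"rz":-0.163},{"rz":-0.163},{"rz":-0.163},{"rz":-0.163},{"rz":-0.163},{"rz":-0.163},{"rz":-0.163},{}]'
python3 -m creep '[{"x":40,"y":32.4},{"x":40,"y":32.4},{"x":40,"y":32.4},{"x":40,"y":32.4},{"x":40,"y":32.4},{"x":40,"y":32.4},{"x":40,"y":32.4},{"x":40,"y":32.4},{"x":40,"y":32.4},{"x":40,"y":32.4},{"x":40,"y":32.4},{"x":40,"y":32.4},{"x":40,"y":32.4},{"x":40,"y":32.4},{"x":40,"y":32.4},{"x":40,"y":32.4},{"hand":40},{}]'
python3 - <<'E'
from h import *
im,c=snap("wrist","w1.png")
go(576,104,42,1.719)
P=np.array([616,109.5,0]);a=.148
W=lambda x,y,z:P+np.array([x*np.cos(a)-y*np.sin(a),x*np.sin(a)+y*np.cos(a),z])
for q in [(-40,0,65),(0,142,66),(0,-142,66),(50,55,122),(50,-70,114)]: print(q,np.round(proj(c,W(*q))))
E
```

```text
at [ 158.1 -604.3  230.8] [-3.141 -0.     0.256] q [-1.32  0.35  1.63  0.    1.16 -0.  ] open 85.2 F [ 0.3 -0.1  0.1] t 0.1
rz -1.463 then x,y,z [638.9 517.9 188.8]
(-40, 0, 65) [-771. -901.]
(0, 142, 66) [-1174. -1128.]
(0, -142, 66) [ -538. -1002.]
(50, 55, 122) [-2048. -2302.]
(50, -70, 114) [-1343. -1959.]schema error: expected keys x, y, z, rx, ry, rz, hand
schema error: expected keys x, y, z, rx, ry, rz, hand
```

View pics/w1.png

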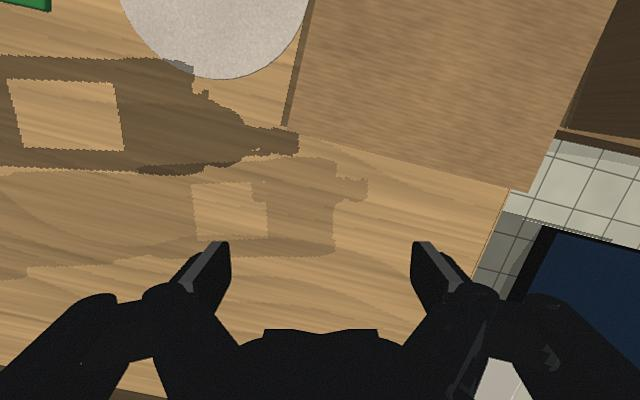

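The wrist view only shows the start area (fingers at (210,260) and (430,260)); no move was accepted, probably because of the empty rows.

```bash

python3 -m creep '[{"rz":-0.163},{"rz":-0.163},{"rz":-0.163},{"rz":-0.163},{"rz":-0.163},{"rz":-0.163},{"rz":-0.163},{"rz":-0.163},{"rz":-0.163},{"z":0}]' && 
python3 -m creep '[{"x":40,"y":32.4},{"x":40,"y":32.4},{"x":40,"y":32.4},{"x":40,"y":32.4},{"x":40,"y":32.4},{"x":40,"y":32.4},{"x":40,"y":32.4},{"x":40,"y":32.4},{"x":40,"y":32.4},{"x":40,"y":32.4},{"x":40,"y":32.4},{"x":40,"y":32.4},{"x":40,"y":32.4},{"x":40,"y":32.4},{"x":40,"y":32.4},{"x":40,"y":32.4},{"hand":40},{"z":0}]'
python3 - <<'E'
from h import *
im,c=snap("wrist","w1.png")
go(576,104,42,1.719)
P=np.array([616,109.5,0]);a=.148
W=lambda x,y,z:P+np.array([x*np.cos(a)-y*np.sin(a),x*np.sin(a)+y*np.cos(a),z])
for q in [(-40,0,65),(0,142,66),(0,-142,66),(50,55,122),(50,-70,114)]: print(q,np.round(proj(c,W(*q))))
E
```

```text
at [ 158.1 -604.4  230.8] [-3.141 -0.     0.256] q [-1.32  0.35  1.63  0.    1.16 -0.  ] open 85.4 F [0.4 1.1 0. ] t 0.2
rz -1.463 then x,y,z [638.9 518.  188.8]
(-40, 0, 65) [-771. -901.]
(0, 142, 66) [-1174. -1129.]
(0, -142, 66) [ -538. -1002.]
(50, 55, 122) [-2049. -2303.]
(50, -70, 114) [-1343. -1959.]schema error: expected keys x, y, z, rx, ry, rz, hand
```

All seven keys are needed in each row.

```bash

python3 -m creep '[{"x":0,"y":0,"z":0,"rx":0,"ry":0,"rz":-0.163,"hand":40},{"x":0,"y":0,"z":0,"rx":0,"ry":0,"rz":-0.163,"hand":40},{"x":0,"y":0,"z":0,"rx":0,"ry":0,"rz":-0.163,"hand":40},{"x":0,"y":0,"z":0,"rx":0,"ry":0,"rz":-0.163,"hand":40},{"x":0,"y":0,"z":0,"rx":0,"ry":0,"rz":-0.163,"hand":40},{"x":0,"y":0,"z":0,"rx":0,"ry":0,"rz":-0.163,"hand":40},{"x":0,"y":0,"z":0,"rx":0,"ry":0,"rz":-0.163,"hand":40},{"x":0,"y":0,"z":0,"rx":0,"ry":0,"rz":-0.163,"hand":40},{"x":0,"y":0,"z":0,"rx":0,"ry":0,"rz":-0.163,"hand":40}]' && 
python3 -m creep '[{"x":40,"y":32.4,"z":0,"rx":0,"ry":0,"rz":0,"hand":40},{"x":40,"y":32.4,"z":0,"rx":0,"ry":0,"rz":0,"hand":40},{"x":40,"y":32.4,"z":0,"rx":0,"ry":0,"rz":0,"hand":40},{"x":40,"y":32.4,"z":0,"rx":0,"ry":0,"rz":0,"hand":40},{"x":40,"y":32.4,"z":0,"rx":0,"ry":0,"rz":0,"hand":40},{"x":40,"y":32.4,"z":0,"rx":0,"ry":0,"rz":0,"hand":40},{"x":40,"y":32.4,"z":0,"rx":0,"ry":0,"rz":0,"hand":40},{"x":40,"y":32.4,"z":0,"rx":0,"ry":0,"rz":0,"hand":40},{"x":40,"y":32.4,"z":0,"rx":0,"ry":0,"rz":0,"hand":40},{"x":40,"y":32.4,"z":0,"rx":0,"ry":0,"rz":0,"hand":40},{"x":40,"y":32.4,"z":0,"rx":0,"ry":0,"rz":0,"hand":40},{"x":40,"y":32.4,"z":0,"rx":0,"ry":0,"rz":0,"hand":40},{"x":40,"y":32.4,"z":0,"rx":0,"ry":0,"rz":0,"hand":40},{"x":40,"y":32.4,"z":0,"rx":0,"ry":0,"rz":0,"hand":40},{"x":40,"y":32.4,"z":0,"rx":0,"ry":0,"rz":0,"hand":40},{"x":40,"y":32.4,"z":0,"rx":0,"ry":0,"rz":0,"hand":40},{"x":0,"y":0,"z":0,"rx":0,"ry":0,"rz":0,"hand":40}]'
python3 - <<'E'
from h import *
im,c=snap("wrist","w1.png")
go(576,104,42,1.719)
P=np.array([616,109.5,0]);a=.148
W=lambda x,y,z:P+np.array([x*np.cos(a)-y*np.sin(a),x*np.sin(a)+y*np.cos(a),z])
for q in [(-40,0,65),(0,142,66),(0,-142,66),(50,55,122),(50,-70,114)]: print(q,np.round(proj(c,W(*q))))
E
```

```text
clock: 1.32
eef_pos: [158.1, -604.5, 231.1]
tcp_rot: [-3.142, -0.0, 1.728]
contact_force: [-0.5, 0.0, 0.8]
opening: 0.465
grasp_force: 0.0
clock: 3.45
eef_pos: [575.0, 109.3, 230.9]
tcp_rot: [3.141, -0.001, 1.726]
contact_force: [-0.3, -0.5, 0.1]
opening: 0.467
grasp_force: 0.0
at [573.8 107.7 230.7] [-3.141  0.     1.725] q [ 0.18  0.29  1.72 -0.    1.13  0.03] open 40.1 F [-0.5 -0.  -0.2] t 3.5
rz 0.006 then x,y,z [ -4.    1.6 188.7]
(-40, 0, 65) [322. 184.]
(0, 142, 66) [366.  35.]
(0, -142, 66) [355. 302.]
(50, 55, 122) [432. 136.]
(50, -70, 114) [415. 267.]
```

View pics/w1.png

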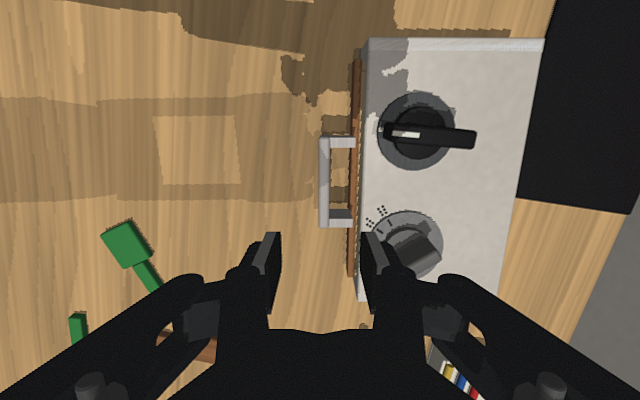

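Wrist view: the handle bar is centred at (324,182), predicted (322,184). The housing edge is about 3 px right of the prediction, so I shift the press +3 mm in x. Descending to grip the handle.

```bash

python3 -m creep '[{"x":-2,"y":4,"z":30,"rx":0,"ry":0,"rz":0,"hand":40},{"x":0,"y":0,"z":40,"rx":0,"ry":0,"rz":0,"hand":40},{"x":0,"y":0,"z":40,"rx":0,"ry":0,"rz":0,"hand":40},{"x":0,"y":0,"z":40,"rx":0,"ry":0,"rz":0,"hand":40},{"x":0,"y":0,"z":39,"rx":0,"ry":0,"rz":0,"hand":40},{"x":0,"y":0,"z":0,"rx":0,"ry":0,"rz":0,"hand":40},{"x":0,"y":0,"z":0,"rx":0,"ry":0,"rz":0,"hand":5},{"x":0,"y":0,"z":0,"rx":0,"ry":0,"rz":0,"hand":5},{"x":0,"y":0,"z":0,"rx":0,"ry":0,"rz":0,"hand":5},{"x":0,"y":0,"z":0,"rx":0,"ry":0,"rz":0,"hand":5}]' 50
python3 - <<'E'
from h import *
go(578,106,42,1.725)
E
```

```text
clock: 4.75
eef_pos: [579.3, 105.0, 44.3]
tcp_rot: [3.138, 0.0, 1.723]
contact_force: [-0.1, -3.1, 7.2]
opening: 0.122
grasp_force: 50.6
at [579.3 105.   44.3] [3.138 0.    1.723] q [ 0.18  0.53  1.85 -0.    0.76  0.03] open 10.4 F [-0.1 -3.1  7.2] t 4.8
rz -0.002 then x,y,z [ 1.2 -1.1  2.3]
```

```bash

python3 -m creep '[{"x":0,"y":-10,"z":0,"rx":0,"ry":0,"rz":0,"hand":5},{"x":0,"y":-14,"z":0,"rx":0,"ry":0,"rz":0,"hand":5},{"x":0,"y":-16,"z":0,"rx":0,"ry":0,"rz":0,"hand":5},{"x":0,"y":-16,"z":0,"rx":0,"ry":0,"rz":0,"hand":5},{"x":0,"y":-16,"z":0,"rx":0,"ry":0,"rz":0,"hand":5},{"x":0,"y":-16,"z":0,"rx":0,"ry":0,"rz":0,"hand":5},{"x":0,"y":-16,"z":0,"rx":0,"ry":0,"rz":0,"hand":5},{"x":0,"y":-16,"z":0,"rx":0,"ry":0,"rz":0,"hand":5},{"x":0,"y":-12,"z":0,"rx":0,"ry":0,"rz":0,"hand":5},{"x":0,"y":-6,"z":0,"rx":0,"ry":0,"rz":0,"hand":5},{"x":0,"y":0,"z":0,"rx":0,"ry":0,"rz":0,"hand":5},{"x":0,"y":0,"z":0,"rx":0,"ry":0,"rz":0,"hand":5}]' 50
python3 - <<'E'
from h import *
go(578,106,42,1.725)
E
```

```text
clock: 6.25
eef_pos: [442.7, 84.2, 44.2]
tcp_rot: [3.138, 0.0, 1.723]
contact_force: [-1.5, -3.8, 19.8]
opening: 0.138
grasp_force: 32.6
at [442.7  84.2  44.2] [3.138 0.    1.723] q [ 0.18  0.38  2.14 -0.    0.62  0.03] open 11.8 F [-1.5 -3.8 19.8] t 6.2
rz -0.002 then x,y,z [  0.7 137.    2.2]
```

```bash

python3 -m creep '[{"x":0,"y":0,"z":0,"rx":0,"ry":0,"rz":0,"hand":44},{"x":0,"y":0,"z":0,"rx":0,"ry":0,"rz":0,"hand":44},{"x":0,"y":0,"z":0,"rx":0,"ry":0,"rz":0,"hand":44},{"x":0,"y":0,"z":-30,"rx":0,"ry":0,"rz":0,"hand":44},{"x":0,"y":0,"z":-40,"rx":0,"ry":0,"rz":0,"hand":44},{"x":0,"y":0,"z":-40,"rx":0,"ry":0,"rz":0,"hand":44},{"x":0,"y":0,"z":-40,"rx":0,"ry":0,"rz":0,"hand":44},{"x":0,"y":0,"z":0,"rx":0,"ry":0,"rz":0.165,"hand":44},{"x":0,"y":0,"z":0,"rx":0,"ry":0,"rz":0.165,"hand":44},{"x":0,"y":0,"z":0,"rx":0,"ry":0,"rz":0.165,"hand":44},{"x":0,"y":0,"z":0,"rx":0,"ry":0,"rz":0.165,"hand":44},{"x":0,"y":0,"z":0,"rx":0,"ry":0,"rz":0.165,"hand":44},{"x":0,"y":0,"z":0,"rx":0,"ry":0,"rz":0.165,"hand":44},{"x":0,"y":0,"z":0,"rx":0,"ry":0,"rz":0.165,"hand":44},{"x":0,"y":0,"z":0,"rx":0,"ry":0,"rz":0.165,"hand":44},{"x":0,"y":0,"z":0,"rx":0,"ry":0,"rz":0.165,"hand":44},{"x":0,"y":0,"z":0,"rx":0,"ry":0,"rz":0.165,"hand":44},{"x":0,"y":0,"z":0,"rx":0,"ry":0,"rz":0.165,"hand":44},{"x":0,"y":0,"z":0,"rx":0,"ry":0,"rz":0,"hand":44}]'
python3 - <<'E'
from h import *
go(417,-181,200,-0.1)
E
```

```text
clock: 8.62
eef_pos: [441.3, 84.2, 192.1]
tcp_rot: [3.142, 0.0, -0.091]
contact_force: [0.3, 0.1, -0.1]
opening: 0.513
grasp_force: 0.0
at [441.3  84.2 192.1] [ 3.142  0.    -0.091] q [0.19 0.12 2.03 0.   0.98 1.85] open 43.8 F [ 0.3  0.1 -0.1] t 8.6
rz 0.009 then x,y,z [  2.3 266.3  -7.9]
```

```bash

python3 -m creep '[{"x":0,"y":44.4,"z":-5,"rx":0,"ry":0,"rz":0,"hand":44},{"x":0,"y":44.4,"z":0,"rx":0,"ry":0,"rz":0,"hand":44},{"x":0,"y":44.4,"z":0,"rx":0,"ry":0,"rz":0,"hand":44},{"x":0,"y":44.4,"z":0,"rx":0,"ry":0,"rz":0,"hand":44},{"x":0,"y":44.4,"z":0,"rx":0,"ry":0,"rz":0,"hand":44},{"x":0,"y":44.4,"z":0,"rx":0,"ry":0,"rz":0,"hand":44},{"x":0,"y":0,"z":0,"rx":0,"ry":0,"rz":0,"hand":44}]'
python3 - <<'E'
from h import *
im,c=snap("wrist","w2.png")
for p in paddles(im,c,amin=300): print(np.round(p[0]),round(p[1],2),round(p[2]),p[3],np.round(p[4]))
go(417,-181,6,-0.1)
im,c=snap("top","top1.png")
cv2.imwrite('pics/c2.png',cv2.resize(im[85:245,220:440],None,fx=3.6,fy=3.6,interpolation=cv2.INTER_CUBIC)[:,:,::-1])
E
```

```text
clock: 9.5
eef_pos: [416.7, -183.4, 197.2]
tcp_rot: [3.141, -0.0, -0.091]
contact_force: [-0.4, -0.4, 0.2]
opening: 0.515
grasp_force: 0.0
[481.  62.] -1.43 201 1265.0 [ 93. 133.]
[ 429. -180.] -0.1 116 2777.5 [316. 149.]
[ 469. -311.] 0.19 117 3387.5 [435.  99.]
[ 546. -342.] -2.92 58 1274.5 [469.  30.]
[ 544. -205.] -0.45 94 2432.5 [334.  36.]
at [ 416.6 -182.   197.1] [-3.141  0.    -0.092] q [-0.42  0.13  2.02  0.    1.    1.25] open 43.8 F [-0.  -0.6 -0.4] t 9.6
rz 0.008 then x,y,z [  0.3  -1.  191.1]
```

View pics/w2.png

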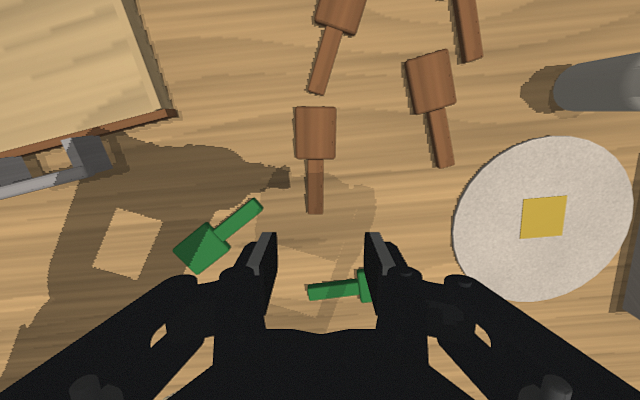

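Paddle A (blade (315,130), handle end (315,212)) is straight ahead at (429,−180) with length 116 mm. Descending to it.

```bash

python3 -m creep '[{"x":4,"y":-3,"z":30,"rx":0,"ry":0,"rz":0.01,"hand":44},{"x":0,"y":0,"z":45,"rx":0,"ry":0,"rz":0,"hand":44},{"x":0,"y":0,"z":45,"rx":0,"ry":0,"rz":0,"hand":44},{"x":0,"y":0,"z":45,"rx":0,"ry":0,"rz":0,"hand":44},{"x":0,"y":0,"z":28,"rx":0,"ry":0,"rz":0,"hand":44},{"x":0,"y":0,"z":0,"rx":0,"ry":0,"rz":0,"hand":44},{"x":0,"y":0,"z":0,"rx":0,"ry":0,"rz":0,"hand":10},{"x":0,"y":0,"z":0,"rx":0,"ry":0,"rz":0,"hand":10},{"x":0,"y":0,"z":0,"rx":0,"ry":0,"rz":0,"hand":10},{"x":0,"y":0,"z":0,"rx":0,"ry":0,"rz":0,"hand":10}]' 60
python3 - <<'E'
from h import *
go(421,-179,4,-0.1)
E
```

```text
clock: 10.85
eef_pos: [422.2, -178.5, 5.8]
tcp_rot: [3.141, -0.002, -0.102]
contact_force: [-1.0, 3.3, 9.3]
opening: 0.183
grasp_force: 59.5
at [ 422.2 -178.5    5.8] [ 3.141e+00 -2.000e-03 -1.020e-01] q [-0.4   0.46  2.14  0.    0.54  1.27] open 15.6 F [-1.   3.3  9.3] t 10.8
rz -0.002 then x,y,z [-1.2  0.6  1.8]
```

```bash

python3 -m creep '[{"x":0,"y":0,"z":-25,"rx":0,"ry":0,"rz":0,"hand":10},{"x":0,"y":0,"z":-40,"rx":0,"ry":0,"rz":0,"hand":10},{"x":0,"y":0,"z":-40,"rx":0,"ry":0,"rz":0,"hand":10},{"x":0,"y":0,"z":-30,"rx":0,"ry":0,"rz":0,"hand":10},{"x":0,"y":0,"z":0,"rx":0,"ry":0,"rz":-0.126,"hand":10},{"x":0,"y":0,"z":0,"rx":0,"ry":0,"rz":-0.126,"hand":10},{"x":0,"y":0,"z":0,"rx":0,"ry":0,"rz":0,"hand":10}]' 60
python3 - <<'E'
from h import *
go(554.6,16.2,100,0.15)
E
```

```text
clock: 11.72
eef_pos: [421.4, -178.5, 140.2]
tcp_rot: [3.141, -0.001, 0.149]
contact_force: [-0.4, 0.1, -1.2]
opening: 0.184
grasp_force: 58.8
at [ 421.4 -178.5  140.2] [ 3.141e+00 -1.000e-03  1.490e-01] q [-0.4   0.21  2.07 -0.    0.86  1.02] open 15.7 F [-0.4  0.1 -1.2] t 11.7
rz -0.001 then x,y,z [ 160.8 -172.7   40.2]
```

View pics/c2.png

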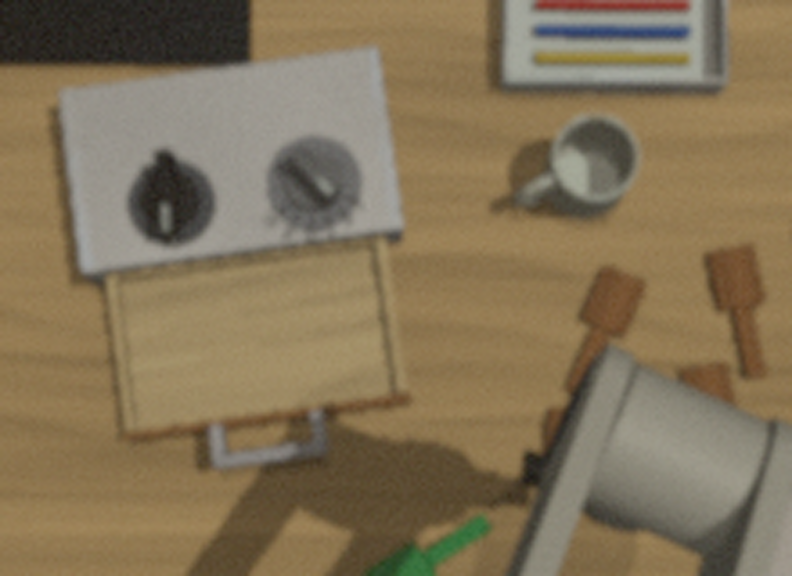

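Tray is fully open, its floor spanning about (115,275)–(400,430) in the crop. Carrying paddle A over the right-hand slot.

```bash

python3 -m creep '[{"x":32.2,"y":-34.5,"z":0,"rx":0,"ry":0,"rz":0,"hand":10},{"x":32.2,"y":-34.5,"z":0,"rx":0,"ry":0,"rz":0,"hand":10},{"x":32.2,"y":-34.5,"z":0,"rx":0,"ry":0,"rz":0,"hand":10},{"x":32.2,"y":-34.5,"z":0,"rx":0,"ry":0,"rz":0,"hand":10},{"x":32.2,"y":-34.5,"z":0,"rx":0,"ry":0,"rz":0,"hand":10},{"x":0,"y":0,"z":0,"rx":0,"ry":0,"rz":0,"hand":10},{"x":0,"y":0,"z":0,"rx":0,"ry":0,"rz":0,"hand":10}]' 60
python3 - <<'E'
from h import *
c0=get_calibration("top");print(ray(c0,291.4,178.9,16))
im,c=snap("wrist","w3.png")
go(554.6,16.2,23,0.15)
B=np.array([549,100.3,16]);a=.15
W=lambda x,y,z:B+np.array([x*np.cos(a)-y*np.sin(a),x*np.sin(a)+y*np.cos(a),z])
im=im.copy()
for q in [(67.5,117,0),(67.5,-117,0),(-67.5,-117,0),(-67.5,117,0)]:
  u=proj(c,W(*q)); print(np.round(u)); cv2.circle(im,tuple(int(k) for k in u),3,(255,0,255),-1)
cv2.imwrite('pics/w3.png',im[:,:,::-1])
E
```

```text
clock: 12.6
eef_pos: [554.0, 16.0, 139.2]
tcp_rot: [3.141, 0.001, 0.149]
contact_force: [-0.9, 0.2, -0.4]
opening: 0.187
grasp_force: 58.9
[545.99316885  97.20727276  16.        ]
at [553.9  15.6 139.2] [3.141e+00 1.000e-03 1.480e-01] q [ 0.03  0.35  1.87 -0.    0.92  1.45] open 15.8 F [ 0.1  0.7 -0.3] t 12.7
rz -0.002 then x,y,z [  0.8  -0.5 116.2]
[ 82. 101.]
[360. 100.]
[355. 247.]
[112. 248.]
```

View pics/w3.png

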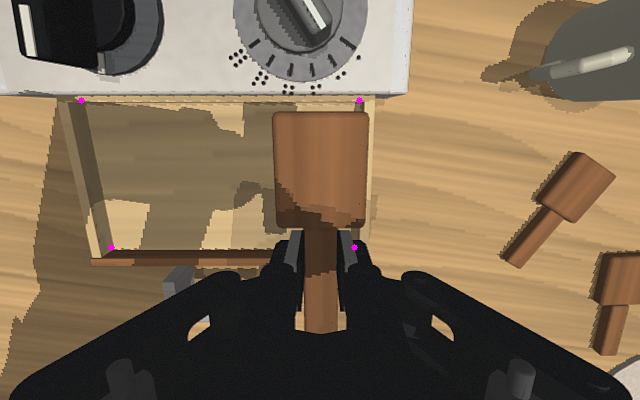

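Projected floor corners match the seen ones within about 3 px, and the paddle is straight over its slot. Lowering and releasing.

```bash

python3 -m creep '[{"x":1,"y":0,"z":20,"rx":0,"ry":0,"rz":0,"hand":10},{"x":0,"y":0,"z":35,"rx":0,"ry":0,"rz":0,"hand":10},{"x":0,"y":0,"z":35,"rx":0,"ry":0,"rz":0,"hand":10},{"x":0,"y":0,"z":18,"rx":0,"ry":0,"rz":0,"hand":10},{"x":0,"y":0,"z":9,"rx":0,"ry":0,"rz":0,"hand":10},{"x":0,"y":0,"z":0,"rx":0,"ry":0,"rz":0,"hand":10},{"x":0,"y":0,"z":0,"rx":0,"ry":0,"rz":0,"hand":10}]' 60
python3 -m creep '[{"x":0,"y":0,"z":0,"rx":0,"ry":0,"rz":0,"hand":28},{"x":0,"y":0,"z":0,"rx":0,"ry":0,"rz":0,"hand":28},{"x":0,"y":0,"z":0,"rx":0,"ry":0,"rz":0,"hand":28},{"x":0,"y":0,"z":-20,"rx":0,"ry":0,"rz":0,"hand":28},{"x":0,"y":0,"z":-40,"rx":0,"ry":0,"rz":0,"hand":44},{"x":0,"y":0,"z":-50,"rx":0,"ry":0,"rz":0,"hand":44},{"x":0,"y":0,"z":-50,"rx":0,"ry":0,"rz":0,"hand":44},{"x":0,"y":0,"z":0,"rx":0,"ry":0,"rz":0,"hand":44}]' 60
python3 - <<'E'
from h import *
im,c=snap("wrist","w4.png")
for p in paddles(im,c,amin=300): print(np.round(p[0]),round(p[1],2),round(p[2]),p[3],np.round(p[4]))
for p in paddles(im,c,z=28,amin=300): print(np.round(p[0]),round(p[1],2),round(p[2]),p[3],np.round(p[4]))
go(545,-208,180,-0.42)
E
```

```text
clock: 13.52
eef_pos: [556.2, 16.1, 23.0]
tcp_rot: [3.141, -0.001, 0.149]
contact_force: [1.0, -0.2, -0.6]
opening: 0.184
grasp_force: 58.9
clock: 14.52
eef_pos: [558.3, 16.4, 186.4]
tcp_rot: [3.141, -0.007, 0.15]
contact_force: [-0.4, -0.4, -0.6]
opening: 0.518
grasp_force: 0.0
[ 471. -308.] 0.2 120 2678.0 [581. 278.]
[482.   5.] 1.7 96 862.0 [318. 243.]
[460. 151.] 1.74 150 1313.0 [190. 243.]
[ 574. -326.] 0.39 120 2012.0 [629. 206.]
[ 557. -206.] -0.4 116 3133.0 [527. 197.]
[559.  16.] 0.15 122 3132.5 [321. 160.]
[ 478. -291.] 0.2 114 2678.0 [581. 278.]
[489.   6.] 1.7 91 862.0 [318. 243.]
[468. 145.] 1.74 143 1313.0 [190. 243.]
[ 577. -308.] 0.39 114 2012.0 [629. 206.]
[ 561. -194.] -0.4 110 3133.0 [527. 197.]
[562.  17.] 0.15 116 3132.5 [321. 160.]
at [556.7  16.3 184. ] [ 3.141 -0.004  0.15 ] q [0.03 0.3  1.83 0.   1.01 1.45] open 44.5 F [-1.7  0.5  0.5] t 14.6
rz 0.57 then x,y,z [ 80.8 209.6   4. ]
```

Paddle A lies at (562,17), as planned. Next, paddle C.

```bash

python3 -m creep '[{"x":0,"y":0,"z":0,"rx":0,"ry":0,"rz":0.1375,"hand":44},{"x":0,"y":0,"z":0,"rx":0,"ry":0,"rz":0.1375,"hand":44},{"x":0,"y":0,"z":0,"rx":0,"ry":0,"rz":0.1375,"hand":44},{"x":0,"y":0,"z":0,"rx":0,"ry":0,"rz":0.1375,"hand":44},{"x":15.8,"y":41,"z":0,"rx":0,"ry":0,"rz":0,"hand":44},{"x":15.8,"y":41,"z":0,"rx":0,"ry":0,"rz":0,"hand":44},{"x":15.8,"y":41,"z":0,"rx":0,"ry":0,"rz":0,"hand":44},{"x":15.8,"y":41,"z":0,"rx":0,"ry":0,"rz":0,"hand":44},{"x":15.8,"y":41,"z":0,"rx":0,"ry":0,"rz":0,"hand":44},{"x":0,"y":0,"z":0,"rx":0,"ry":0,"rz":0,"hand":44},{"x":0,"y":0,"z":0,"rx":0,"ry":0,"rz":0,"hand":44}]' 60
python3 - <<'E'
from h import *
im,c=snap("wrist","w5.png")
P=[p for p in paddles(im,c,amin=300)]
for p in P: print(np.round(p[0]),round(p[1],2),round(p[2]),p[3],np.round(p[4]))
p=min(P,key=lambda p:np.hypot(*(p[0]-[557,-206])));a=p[1]
go(p[0][0]-8*np.cos(a),p[0][1]-8*np.sin(a),4,a)
E
```

```text
clock: 15.95
eef_pos: [547.7, -202.7, 180.8]
tcp_rot: [-3.141, 0.003, -0.401]
contact_force: [-0.1, 0.2, 0.6]
opening: 0.513
grasp_force: 0.0
[562.  26.] 0.15 119 3167.0 [120. 233.]
[ 470. -312.] 0.19 119 2926.0 [435. 191.]
[ 557. -210.] -0.39 116 3092.0 [323. 151.]
[ 577. -337.] 0.19 117 3921.0 [427.  84.]
at [ 547.9 -202.3  181.1] [-3.141e+00  2.000e-03 -4.000e-01] q [-0.36  0.34  1.77  0.    1.03  1.61] open 43.8 F [-0.3 -0.4 -0.9] t 16.0
rz -0.005 then x,y,z [  2.8   3.7 177.1]
```

```bash

python3 -m creep '[{"x":3,"y":4,"z":30,"rx":0,"ry":0,"rz":0,"hand":44},{"x":0,"y":0,"z":45,"rx":0,"ry":0,"rz":0,"hand":44},{"x":0,"y":0,"z":45,"rx":0,"ry":0,"rz":0,"hand":44},{"x":0,"y":0,"z":35,"rx":0,"ry":0,"rz":0,"hand":44},{"x":0,"y":0,"z":22,"rx":0,"ry":0,"rz":0,"hand":44},{"x":0,"y":0,"z":0,"rx":0,"ry":0,"rz":0,"hand":44},{"x":0,"y":0,"z":0,"rx":0,"ry":0,"rz":0,"hand":10},{"x":0,"y":0,"z":0,"rx":0,"ry":0,"rz":0,"hand":10},{"x":0,"y":0,"z":0,"rx":0,"ry":0,"rz":0,"hand":10},{"x":0,"y":0,"z":0,"rx":0,"ry":0,"rz":0,"hand":10}]' 60
python3 -m creep '[{"x":0,"y":0,"z":-25,"rx":0,"ry":0,"rz":0,"hand":10},{"x":0,"y":0,"z":-40,"rx":0,"ry":0,"rz":0,"hand":10},{"x":0,"y":0,"z":-40,"rx":0,"ry":0,"rz":0,"hand":10},{"x":0,"y":0,"z":-30,"rx":0,"ry":0,"rz":0,"hand":10},{"x":0,"y":0,"z":0,"rx":0,"ry":0,"rz":-0.136,"hand":10},{"x":0,"y":0,"z":0,"rx":0,"ry":0,"rz":-0.136,"hand":10},{"x":0,"y":0,"z":0,"rx":0,"ry":0,"rz":-0.136,"hand":10},{"x":0,"y":0,"z":0,"rx":0,"ry":0,"rz":-0.136,"hand":10},{"x":0,"y":0,"z":0,"rx":0,"ry":0,"rz":0,"hand":10}]' 60
python3 - <<'E'
from h import *
a=.15
for y in (-28,28,84): print(np.round([549-8*np.cos(a)-y*np.sin(a),100.3-8*np.sin(a)+y*np.cos(a)],1))
go(545.3,71.4,23,0.15)
E
```

```text
clock: 17.25
eef_pos: [550.7, -208.1, 6.7]
tcp_rot: [-3.141, -0.002, -0.4]
contact_force: [-0.3, 2.5, 8.1]
opening: 0.179
grasp_force: 59.5
clock: 18.38
eef_pos: [549.7, -208.3, 140.7]
tcp_rot: [3.141, -0.0, 0.143]
contact_force: [0.3, -0.6, -0.8]
opening: 0.182
grasp_force: 58.7
[545.3  71.4]
[536.9 126.8]
[528.5 182.2]
at [ 549.7 -208.3  140.7] [ 3.141 -0.     0.143] q [-0.36  0.4   1.79 -0.    0.95  1.06] open 15.6 F [ 0.3 -0.6 -0.8] t 18.4
rz -0.007 then x,y,z [  37.4 -277.2  117.7]
```

```bash

python3 -m creep '[{"x":6.2,"y":-46.2,"z":0,"rx":0,"ry":0,"rz":-0.007,"hand":10},{"x":6.2,"y":-46.2,"z":0,"rx":0,"ry":0,"rz":0,"hand":10},{"x":6.2,"y":-46.2,"z":0,"rx":0,"ry":0,"rz":0,"hand":10},{"x":6.2,"y":-46.2,"z":0,"rx":0,"ry":0,"rz":0,"hand":10},{"x":6.2,"y":-46.2,"z":0,"rx":0,"ry":0,"rz":0,"hand":10},{"x":6.2,"y":-46.2,"z":0,"rx":0,"ry":0,"rz":0,"hand":10},{"x":0,"y":0,"z":0,"rx":0,"ry":0,"rz":0,"hand":10},{"x":0,"y":0,"z":0,"rx":0,"ry":0,"rz":0,"hand":10}]' 60
python3 - <<'E'
from h import *
im,c=snap("wrist","w6.png")
for p in paddles(im,c,z=28,amin=300): print(np.round(p[0]),round(p[1],2),round(p[2]),p[3],np.round(p[4]))
go(545.3,71.4,23,0.15)
E
```

```text
clock: 19.38
eef_pos: [545.2, 71.3, 140.4]
tcp_rot: [3.141, -0.0, 0.15]
contact_force: [-0.1, -1.2, -1.4]
opening: 0.184
grasp_force: 58.9
[492. -12.] 1.65 58 749.0 [398. 257.]
[466. 161.] -1.4 109 1525.0 [216. 257.]
[511.  58.] -0.02 219 17739.0 [337. 188.]
at [545.2  70.8 140.4] [ 3.141 -0.     0.149] q [ 0.13  0.34  1.88 -0.    0.92  1.55] open 15.8 F [ 0.9 -0.4 -0.7] t 19.4
rz -0.001 then x,y,z [  0.2  -0.5 117.4]
```

```bash

python3 -m creep '[{"x":0,"y":0,"z":20,"rx":0,"ry":0,"rz":0,"hand":10},{"x":0,"y":0,"z":35,"rx":0,"ry":0,"rz":0,"hand":10},{"x":0,"y":0,"z":35,"rx":0,"ry":0,"rz":0,"hand":10},{"x":0,"y":0,"z":18,"rx":0,"ry":0,"rz":0,"hand":10},{"x":0,"y":0,"z":9,"rx":0,"ry":0,"rz":0,"hand":10},{"x":0,"y":0,"z":0,"rx":0,"ry":0,"rz":0,"hand":10},{"x":0,"y":0,"z":0,"rx":0,"ry":0,"rz":0,"hand":10}]' 60
python3 -m creep '[{"x":0,"y":0,"z":0,"rx":0,"ry":0,"rz":0,"hand":28},{"x":0,"y":0,"z":0,"rx":0,"ry":0,"rz":0,"hand":28},{"x":0,"y":0,"z":0,"rx":0,"ry":0,"rz":0,"hand":28},{"x":0,"y":0,"z":-20,"rx":0,"ry":0,"rz":0,"hand":28},{"x":0,"y":0,"z":-40,"rx":0,"ry":0,"rz":0,"hand":44},{"x":0,"y":0,"z":-50,"rx":0,"ry":0,"rz":0,"hand":44},{"x":0,"y":0,"z":-50,"rx":0,"ry":0,"rz":0,"hand":44},{"x":0,"y":0,"z":0,"rx":0,"ry":0,"rz":0,"hand":44}]' 60
python3 - <<'E'
from h import *
im,c=snap("wrist","w7.png")
for p in paddles(im,c,z=28,amin=1000): print(np.round(p[0]),round(p[1],2),round(p[2]),p[3],np.round(p[4]))
go(570,-338.5,180,0.19)
E
```

```text
clock: 20.3
eef_pos: [545.9, 71.4, 24.0]
tcp_rot: [3.142, -0.001, 0.15]
contact_force: [-0.3, -0.2, -0.3]
opening: 0.182
grasp_force: 58.8
clock: 21.3
eef_pos: [547.8, 71.9, 187.4]
tcp_rot: [3.141, -0.008, 0.151]
contact_force: [0.6, 0.6, -0.5]
opening: 0.51
grasp_force: 0.0
[ 477. -284.] 0.32 115 2220.0 [622. 281.]
[552.  72.] 0.17 116 3107.0 [321. 160.]
[563.  18.] 0.15 116 3216.5 [376. 158.]
at [546.3  71.6 185. ] [ 3.142 -0.004  0.151] q [0.13 0.29 1.84 0.   1.01 1.55] open 43.9 F [0.1 0.1 0. ] t 21.4
rz -0.039 then x,y,z [-54.2 407.2   5. ]
```

```bash

python3 -m creep '[{"x":0,"y":0,"z":0,"rx":0,"ry":0,"rz":-0.039,"hand":44},{"x":-6,"y":45.2,"z":0,"rx":0,"ry":0,"rz":0,"hand":44},{"x":-6,"y":45.2,"z":0,"rx":0,"ry":0,"rz":0,"hand":44},{"x":-6,"y":45.2,"z":0,"rx":0,"ry":0,"rz":0,"hand":44},{"x":-6,"y":45.2,"z":0,"rx":0,"ry":0,"rz":0,"hand":44},{"x":-6,"y":45.2,"z":0,"rx":0,"ry":0,"rz":0,"hand":44},{"x":-6,"y":45.2,"z":0,"rx":0,"ry":0,"rz":0,"hand":44},{"x":-6,"y":45.2,"z":0,"rx":0,"ry":0,"rz":0,"hand":44},{"x":-6,"y":45.2,"z":0,"rx":0,"ry":0,"rz":0,"hand":44},{"x":-6,"y":45.2,"z":0,"rx":0,"ry":0,"rz":0,"hand":44},{"x":0,"y":0,"z":0,"rx":0,"ry":0,"rz":0,"hand":44},{"x":0,"y":0,"z":0,"rx":0,"ry":0,"rz":0,"hand":44}]' 60
python3 - <<'E'
from h import *
im,c=snap("wrist","w8.png")
P=[p for p in paddles(im,c,amin=300)]
for p in P: print(np.round(p[0]),round(p[1],2),round(p[2]),p[3],np.round(p[4]))
p=min(P,key=lambda p:np.hypot(*(p[0]-[577,-337])));a=p[1]
go(p[0][0]-8*np.cos(a),p[0][1]-8*np.sin(a),4,a)
E
```

```text
clock: 22.85
eef_pos: [568.0, -337.5, 181.5]
tcp_rot: [-3.139, 0.002, 0.189]
contact_force: [0.3, -0.6, -0.0]
opening: 0.513
grasp_force: 0.0
[ 471. -315.] 0.19 120 2226.5 [285. 241.]
[ 577. -339.] 0.2 117 3085.0 [324. 153.]
at [ 568.2 -337.   181.8] [-3.14e+00  2.00e-03  1.90e-01] q [-0.54  0.46  1.59  0.    1.09  0.84] open 43.7 F [-0.3  0.2  0.4] t 22.9
rz -0.007 then x,y,z [  0.6   3.4 177.8]
```

```bash

python3 -m creep '[{"x":0.5,"y":3.5,"z":30,"rx":0,"ry":0,"rz":-0.005,"hand":44},{"x":0,"y":0,"z":45,"rx":0,"ry":0,"rz":0,"hand":44},{"x":0,"y":0,"z":45,"rx":0,"ry":0,"rz":0,"hand":44},{"x":0,"y":0,"z":35,"rx":0,"ry":0,"rz":0,"hand":44},{"x":0,"y":0,"z":22,"rx":0,"ry":0,"rz":0,"hand":44},{"x":0,"y":0,"z":0,"rx":0,"ry":0,"rz":0,"hand":44},{"x":0,"y":0,"z":0,"rx":0,"ry":0,"rz":0,"hand":10},{"x":0,"y":0,"z":0,"rx":0,"ry":0,"rz":0,"hand":10},{"x":0,"y":0,"z":0,"rx":0,"ry":0,"rz":0,"hand":10},{"x":0,"y":0,"z":0,"rx":0,"ry":0,"rz":0,"hand":10}]' 60
python3 -m creep '[{"x":0,"y":0,"z":-25,"rx":0,"ry":0,"rz":0,"hand":10},{"x":0,"y":0,"z":-40,"rx":0,"ry":0,"rz":0,"hand":10},{"x":0,"y":0,"z":-40,"rx":0,"ry":0,"rz":0,"hand":10},{"x":0,"y":0,"z":-30,"rx":0,"ry":0,"rz":0,"hand":10},{"x":0,"y":0,"z":0,"rx":0,"ry":0,"rz":0.044,"hand":10},{"x":0,"y":0,"z":0,"rx":0,"ry":0,"rz":0,"hand":10}]' 60
python3 - <<'E'
from h import *
go(536.9,126.8,23,0.15)
E
```

```text
clock: 24.15
eef_pos: [571.3, -342.1, 8.2]
tcp_rot: [3.14, -0.002, 0.195]
contact_force: [0.2, 2.1, 7.0]
opening: 0.181
grasp_force: 59.0
clock: 24.9
eef_pos: [570.3, -341.7, 142.4]
tcp_rot: [3.141, -0.001, 0.151]
contact_force: [-0.1, -0.2, -1.1]
opening: 0.178
grasp_force: 58.7
at [ 570.3 -341.7  142.4] [ 3.141e+00 -1.000e-03  1.510e-01] q [-0.54  0.5   1.62 -0.    1.02  0.88] open 15.2 F [-0.1 -0.2 -1.1] t 24.9
rz 0.001 then x,y,z [  37.  -468.3  119.4]
```

```bash

python3 -m creep '[{"x":3.7,"y":-46.8,"z":0,"rx":0,"ry":0,"rz":0,"hand":10},{"x":3.7,"y":-46.8,"z":0,"rx":0,"ry":0,"rz":0,"hand":10},{"x":3.7,"y":-46.8,"z":0,"rx":0,"ry":0,"rz":0,"hand":10},{"x":3.7,"y":-46.8,"z":0,"rx":0,"ry":0,"rz":0,"hand":10},{"x":3.7,"y":-46.8,"z":0,"rx":0,"ry":0,"rz":0,"hand":10},{"x":3.7,"y":-46.8,"z":0,"rx":0,"ry":0,"rz":0,"hand":10},{"x":3.7,"y":-46.8,"z":0,"rx":0,"ry":0,"rz":0,"hand":10},{"x":3.7,"y":-46.8,"z":0,"rx":0,"ry":0,"rz":0,"hand":10},{"x":3.7,"y":-46.8,"z":0,"rx":0,"ry":0,"rz":0,"hand":10},{"x":3.7,"y":-46.8,"z":0,"rx":0,"ry":0,"rz":0,"hand":10},{"x":0,"y":0,"z":0,"rx":0,"ry":0,"rz":0,"hand":10},{"x":0,"y":0,"z":0,"rx":0,"ry":0,"rz":0,"hand":10}]' 60
python3 - <<'E'
from h import *
go(536.9,126.8,24.5,0.15)
E
```

```text
clock: 26.4
eef_pos: [536.1, 126.5, 141.1]
tcp_rot: [3.141, 0.001, 0.152]
contact_force: [-0.3, -0.8, -0.8]
opening: 0.178
grasp_force: 58.8
at [536.1 126.5 141.1] [3.141e+00 1.000e-03 1.520e-01] q [ 0.23  0.34  1.87 -0.    0.92  1.65] open 15.2 F [-0.3 -0.8 -0.8] t 26.4
rz 0.002 then x,y,z [  0.9  -0.2 116.6]
```

```bash

python3 -m creep '[{"x":0,"y":0,"z":20,"rx":0,"ry":0,"rz":0,"hand":10},{"x":0,"y":0,"z":35,"rx":0,"ry":0,"rz":0,"hand":10},{"x":0,"y":0,"z":35,"rx":0,"ry":0,"rz":0,"hand":10},{"x":0,"y":0,"z":18,"rx":0,"ry":0,"rz":0,"hand":10},{"x":0,"y":0,"z":9,"rx":0,"ry":0,"rz":0,"hand":10},{"x":0,"y":0,"z":0,"rx":0,"ry":0,"rz":0,"hand":10},{"x":0,"y":0,"z":0,"rx":0,"ry":0,"rz":0,"hand":10}]' 60
python3 -m creep '[{"x":0,"y":0,"z":0,"rx":0,"ry":0,"rz":0,"hand":28},{"x":0,"y":0,"z":0,"rx":0,"ry":0,"rz":0,"hand":28},{"x":0,"y":0,"z":0,"rx":0,"ry":0,"rz":0,"hand":28},{"x":0,"y":0,"z":-20,"rx":0,"ry":0,"rz":0,"hand":28},{"x":0,"y":0,"z":-40,"rx":0,"ry":0,"rz":0,"hand":44},{"x":0,"y":0,"z":-50,"rx":0,"ry":0,"rz":0,"hand":44},{"x":0,"y":0,"z":-50,"rx":0,"ry":0,"rz":0,"hand":44},{"x":0,"y":0,"z":0,"rx":0,"ry":0,"rz":0,"hand":44}]' 60
python3 - <<'E'
from h import *
im,c=snap("wrist","w9.png")
for p in paddles(im,c,z=28,amin=1000): print(np.round(p[0]),round(p[1],2),round(p[2]),p[3],np.round(p[4]))
im,c=snap("top","top2.png")
for p in paddles(im,c,roi=(340,140,450,245)): print(np.round(p[0]),round(p[1],2),round(p[2]),p[3],np.round(p[4]))
go(463,-316.5,180,0.19)
E
```

```text
clock: 27.28
eef_pos: [537.0, 126.6, 25.0]
tcp_rot: [-3.142, -0.001, 0.151]
contact_force: [-0.0, 0.1, -1.0]
opening: 0.177
grasp_force: 58.8
clock: 28.28
eef_pos: [538.9, 127.3, 188.3]
tcp_rot: [-3.141, -0.007, 0.151]
contact_force: [0.2, 0.3, 0.1]
opening: 0.517
grasp_force: 0.0
[544. 127.] 0.17 116 3100.0 [321. 159.]
[553.  73.] 0.17 116 3191.0 [376. 159.]
[564.  19.] 0.15 116 3321.5 [431. 156.]
[ 466. -315.] 0.19 115 283.0 [418. 202.]
at [536.3 126.7 184.4] [-3.142e+00 -1.000e-03  1.510e-01] q [0.23 0.29 1.84 0.   1.01 1.65] open 44.2 F [ 0.   0.5 -0.6] t 28.4
rz -0.039 then x,y,z [-155.7  421.4    4.4]
```

```bash

python3 -m creep '[{"x":0,"y":0,"z":0,"rx":0,"ry":0,"rz":-0.039,"hand":44},{"x":-15.6,"y":42.1,"z":0,"rx":0,"ry":0,"rz":0,"hand":44},{"x":-15.6,"y":42.1,"z":0,"rx":0,"ry":0,"rz":0,"hand":44},{"x":-15.6,"y":42.1,"z":0,"rx":0,"ry":0,"rz":0,"hand":44},{"x":-15.6,"y":42.1,"z":0,"rx":0,"ry":0,"rz":0,"hand":44},{"x":-15.6,"y":42.1,"z":0,"rx":0,"ry":0,"rz":0,"hand":44},{"x":-15.6,"y":42.1,"z":0,"rx":0,"ry":0,"rz":0,"hand":44},{"x":-15.6,"y":42.1,"z":0,"rx":0,"ry":0,"rz":0,"hand":44},{"x":-15.6,"y":42.1,"z":0,"rx":0,"ry":0,"rz":0,"hand":44},{"x":-15.6,"y":42.1,"z":0,"rx":0,"ry":0,"rz":0,"hand":44},{"x":-15.6,"y":42.1,"z":0,"rx":0,"ry":0,"rz":0,"hand":44},{"x":0,"y":0,"z":0,"rx":0,"ry":0,"rz":0,"hand":44},{"x":0,"y":0,"z":0,"rx":0,"ry":0,"rz":0,"hand":44}]' 60
python3 - <<'E'
from h import *
im,c=snap("wrist","w10.png")
P=[p for p in paddles(im,c,amin=300)]
for p in P: print(np.round(p[0]),round(p[1],2),round(p[2]),p[3],np.round(p[4]))
p=min(P,key=lambda p:np.hypot(*(p[0]-[470,-314])));a=p[1]
go(p[0][0]-8*np.cos(a),p[0][1]-8*np.sin(a),4,a)
E
```

```text
clock: 30.0
eef_pos: [461.7, -315.3, 182.7]
tcp_rot: [-3.139, 0.002, 0.189]
contact_force: [-0.6, 0.3, 0.8]
opening: 0.517
grasp_force: 0.0
[ 457. -550.] -1.86 52 1199.0 [529. 219.]
[ 470. -314.] 0.2 117 3077.5 [321. 153.]
[494. -13.] 1.72 52 391.5 [25. 88.]
at [ 462.  -314.9  183. ] [-3.14e+00  2.00e-03  1.90e-01] q [-0.6   0.31  1.82  0.    1.02  0.78] open 43.5 F [-0.3  0.4  0.2] t 30.1
rz -0.006 then x,y,z [  0.3   0.2 179. ]
```

```bash

python3 -m creep '[{"x":0,"y":0,"z":30,"rx":0,"ry":0,"rz":-0.005,"hand":44},{"x":0,"y":0,"z":45,"rx":0,"ry":0,"rz":0,"hand":44},{"x":0,"y":0,"z":45,"rx":0,"ry":0,"rz":0,"hand":44},{"x":0,"y":0,"z":35,"rx":0,"ry":0,"rz":0,"hand":44},{"x":0,"y":0,"z":24,"rx":0,"ry":0,"rz":0,"hand":44},{"x":0,"y":0,"z":0,"rx":0,"ry":0,"rz":0,"hand":44},{"x":0,"y":0,"z":0,"rx":0,"ry":0,"rz":0,"hand":10},{"x":0,"y":0,"z":0,"rx":0,"ry":0,"rz":0,"hand":10},{"x":0,"y":0,"z":0,"rx":0,"ry":0,"rz":0,"hand":10},{"x":0,"y":0,"z":0,"rx":0,"ry":0,"rz":0,"hand":10}]' 60
python3 -m creep '[{"x":0,"y":0,"z":-25,"rx":0,"ry":0,"rz":0,"hand":10},{"x":0,"y":0,"z":-40,"rx":0,"ry":0,"rz":0,"hand":10},{"x":0,"y":0,"z":-40,"rx":0,"ry":0,"rz":0,"hand":10},{"x":0,"y":0,"z":-30,"rx":0,"ry":0,"rz":0,"hand":10},{"x":0,"y":0,"z":0,"rx":0,"ry":0,"rz":0.044,"hand":10},{"x":0,"y":0,"z":0,"rx":0,"ry":0,"rz":0,"hand":10}]' 60
python3 - <<'E'
from h import *
go(529,181,23,0.15)
E
```

```text
clock: 31.3
eef_pos: [463.5, -316.4, 6.7]
tcp_rot: [3.14, -0.002, 0.195]
contact_force: [0.6, 3.1, 7.7]
opening: 0.181
grasp_force: 59.4
clock: 32.05
eef_pos: [462.7, -316.3, 141.2]
tcp_rot: [3.141, -0.001, 0.151]
contact_force: [0.3, 0.3, 0.5]
opening: 0.184
grasp_force: 58.7
at [ 462.7 -316.3  141.2] [ 3.141e+00 -1.000e-03  1.510e-01] q [-0.6   0.36  1.85 -0.    0.93  0.82] open 15.7 F [0.3 0.3 0.5] t 32.0
rz 0.001 then x,y,z [ 139.9 -481.8  118.2]
```

```bash

python3 -m creep '[{"x":12.7,"y":-43.8,"z":0,"rx":0,"ry":0,"rz":0,"hand":10},{"x":12.7,"y":-43.8,"z":0,"rx":0,"ry":0,"rz":0,"hand":10},{"x":12.7,"y":-43.8,"z":0,"rx":0,"ry":0,"rz":0,"hand":10},{"x":12.7,"y":-43.8,"z":0,"rx":0,"ry":0,"rz":0,"hand":10},{"x":12.7,"y":-43.8,"z":0,"rx":0,"ry":0,"rz":0,"hand":10},{"x":12.7,"y":-43.8,"z":0,"rx":0,"ry":0,"rz":0,"hand":10},{"x":12.7,"y":-43.8,"z":0,"rx":0,"ry":0,"rz":0,"hand":10},{"x":12.7,"y":-43.8,"z":0,"rx":0,"ry":0,"rz":0,"hand":10},{"x":12.7,"y":-43.8,"z":0,"rx":0,"ry":0,"rz":0,"hand":10},{"x":12.7,"y":-43.8,"z":0,"rx":0,"ry":0,"rz":0,"hand":10},{"x":12.7,"y":-43.8,"z":0,"rx":0,"ry":0,"rz":0,"hand":10},{"x":0,"y":0,"z":0,"rx":0,"ry":0,"rz":0,"hand":10},{"x":0,"y":0,"z":0,"rx":0,"ry":0,"rz":0,"hand":10}]' 60
python3 - <<'E'
from h import *
im,c=snap("wrist","w11.png")
go(529,181,23,0.15)
E
```

```text
clock: 33.67
eef_pos: [527.7, 180.7, 139.8]
tcp_rot: [3.141, 0.001, 0.152]
contact_force: [-0.4, -1.4, -0.6]
opening: 0.181
grasp_force: 58.8
at [527.7 180.2 139.9] [3.141e+00 1.000e-03 1.510e-01] q [ 0.33  0.36  1.86 -0.    0.93  1.75] open 15.5 F [-0.4  0.7 -0.7] t 33.7
rz 0.001 then x,y,z [  1.4  -0.6 116.9]
```

View pics/w11.png

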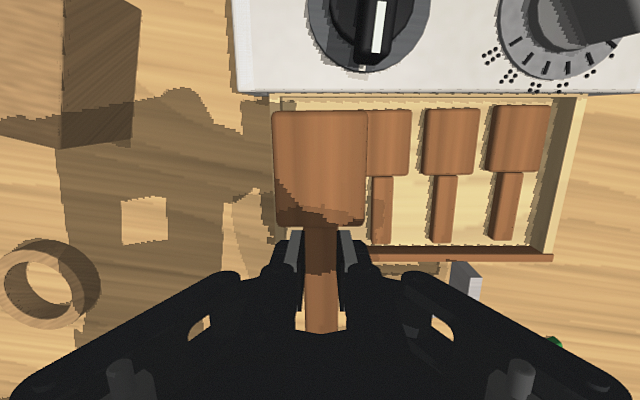

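Three paddles lie flat in their slots ((390,170), (447,170), (515,170)); the fourth is held over the left slot. Placing it.

```bash

python3 -m creep '[{"x":1,"y":0,"z":20,"rx":0,"ry":0,"rz":0,"hand":10},{"x":0,"y":0,"z":35,"rx":0,"ry":0,"rz":0,"hand":10},{"x":0,"y":0,"z":35,"rx":0,"ry":0,"rz":0,"hand":10},{"x":0,"y":0,"z":18,"rx":0,"ry":0,"rz":0,"hand":10},{"x":0,"y":0,"z":9,"rx":0,"ry":0,"rz":0,"hand":10},{"x":0,"y":0,"z":0,"rx":0,"ry":0,"rz":0,"hand":10},{"x":0,"y":0,"z":0,"rx":0,"ry":0,"rz":0,"hand":10}]' 60
python3 -m creep '[{"x":0,"y":0,"z":0,"rx":0,"ry":0,"rz":0,"hand":28},{"x":0,"y":0,"z":0,"rx":0,"ry":0,"rz":0,"hand":28},{"x":0,"y":0,"z":0,"rx":0,"ry":0,"rz":0,"hand":28},{"x":0,"y":0,"z":-20,"rx":0,"ry":0,"rz":0,"hand":28},{"x":0,"y":0,"z":-40,"rx":0,"ry":0,"rz":0,"hand":44},{"x":0,"y":0,"z":-50,"rx":0,"ry":0,"rz":0,"hand":44},{"x":0,"y":0,"z":-50,"rx":0,"ry":0,"rz":0,"hand":44},{"x":0,"y":0,"z":0,"rx":0,"ry":0,"rz":0,"hand":44}]' 60
python3 - <<'E'
from h import *
im,c=snap("wrist","w12.png")
B=np.array([549,100.3]);a=.15
for p in paddles(im,c,z=28,amin=1000):
  d=p[0]-B; print(np.round([d[0]*np.cos(a)+d[1]*np.sin(a),-d[0]*np.sin(a)+d[1]*np.cos(a)]),round(p[1]-a,2),round(p[2]),p[3],np.round(p[4]))
go(442.7,84.2,150,1.722)
E
```

```text
clock: 34.6
eef_pos: [529.9, 181.4, 24.0]
tcp_rot: [-3.141, -0.001, 0.151]
contact_force: [0.1, -0.8, -0.9]
opening: 0.182
grasp_force: 58.8
clock: 35.6
eef_pos: [531.8, 182.2, 187.4]
tcp_rot: [-3.14, -0.007, 0.151]
contact_force: [-0.1, 0.2, 0.3]
opening: 0.518
grasp_force: 0.0
[-71. -59.] 1.56 147 1394.5 [451. 240.]
[-1. 28.] 0.02 116 3189.0 [375. 161.]
[  0. -27.] 0.02 116 3314.5 [430. 160.]
[ 0. 83.] 0.02 116 3140.5 [322. 159.]
[  3. -82.] -0.0 116 3515.0 [485. 158.]
at [530.3 181.7 185. ] [-3.141 -0.004  0.151] q [0.33 0.3  1.82 0.   1.02 1.75] open 44.1 F [-0.7  0.2  0.1] t 35.6
rz -1.571 then x,y,z [ -83.2 -101.3   35. ]
```

All four lie within 3 mm of their slots. Back to the handle to push the tray home.

```bash

python3 -m creep '[{"x":0,"y":0,"z":0,"rx":0,"ry":0,"rz":-0.1571,"hand":40},{"x":0,"y":0,"z":0,"rx":0,"ry":0,"rz":-0.1571,"hand":40},{"x":0,"y":0,"z":0,"rx":0,"ry":0,"rz":-0.1571,"hand":40},{"x":0,"y":0,"z":0,"rx":0,"ry":0,"rz":-0.1571,"hand":40},{"x":0,"y":0,"z":0,"rx":0,"ry":0,"rz":-0.1571,"hand":40},{"x":0,"y":0,"z":0,"rx":0,"ry":0,"rz":-0.1571,"hand":40},{"x":0,"y":0,"z":0,"rx":0,"ry":0,"rz":-0.1571,"hand":40},{"x":0,"y":0,"z":0,"rx":0,"ry":0,"rz":-0.1571,"hand":40},{"x":0,"y":0,"z":0,"rx":0,"ry":0,"rz":-0.1571,"hand":40},{"x":0,"y":0,"z":0,"rx":0,"ry":0,"rz":-0.1571,"hand":40},{"x":-28,"y":-34,"z":0,"rx":0,"ry":0,"rz":0,"hand":40},{"x":-28,"y":-34,"z":0,"rx":0,"ry":0,"rz":0,"hand":40},{"x":-28,"y":-34,"z":0,"rx":0,"ry":0,"rz":0,"hand":40},{"x":0,"y":0,"z":0,"rx":0,"ry":0,"rz":0,"hand":40},{"x":0,"y":0,"z":0,"rx":0,"ry":0,"rz":0,"hand":40}]' 60
python3 - <<'E'
from h import *
go(442.7,84.2,43,1.722)
E
```

```text
clock: 37.52
eef_pos: [441.2, 83.0, 182.6]
tcp_rot: [-3.141, -0.0, 1.721]
contact_force: [0.3, -0.0, 1.0]
opening: 0.465
grasp_force: 0.0
at [441.2  83.  182.6] [-3.141 -0.     1.721] q [0.18 0.14 2.04 0.   0.96 0.03] open 39.7 F [ 0.3 -0.   1. ] t 37.5
rz -0.001 then x,y,z [  1.    1.7 139.6]
```

```bash

python3 -m creep '[{"x":1,"y":1.7,"z":30,"rx":0,"ry":0,"rz":0,"hand":40},{"x":0,"y":0,"z":40,"rx":0,"ry":0,"rz":0,"hand":40},{"x":0,"y":0,"z":40,"rx":0,"ry":0,"rz":0,"hand":40},{"x":0,"y":0,"z":29,"rx":0,"ry":0,"rz":0,"hand":40},{"x":0,"y":0,"z":0,"rx":0,"ry":0,"rz":0,"hand":40},{"x":0,"y":0,"z":0,"rx":0,"ry":0,"rz":0,"hand":5},{"x":0,"y":0,"z":0,"rx":0,"ry":0,"rz":0,"hand":5},{"x":0,"y":0,"z":0,"rx":0,"ry":0,"rz":0,"hand":5},{"x":0,"y":0,"z":0,"rx":0,"ry":0,"rz":0,"hand":5}]' 60
python3 -m creep '[{"x":0,"y":5,"z":0,"rx":0,"ry":0,"rz":0,"hand":5},{"x":0,"y":8,"z":0,"rx":0,"ry":0,"rz":0,"hand":5},{"x":0,"y":11,"z":0,"rx":0,"ry":0,"rz":0,"hand":5},{"x":0,"y":13,"z":0,"rx":0,"ry":0,"rz":0,"hand":5},{"x":0,"y":14,"z":0,"rx":0,"ry":0,"rz":0,"hand":5},{"x":0,"y":14,"z":0,"rx":0,"ry":0,"rz":0,"hand":5},{"x":0,"y":14,"z":0,"rx":0,"ry":0,"rz":0,"hand":5},{"x":0,"y":14,"z":0,"rx":0,"ry":0,"rz":0,"hand":5},{"x":0,"y":14,"z":0,"rx":0,"ry":0,"rz":0,"hand":5},{"x":0,"y":11,"z":0,"rx":0,"ry":0,"rz":0,"hand":5},{"x":0,"y":8,"z":0,"rx":0,"ry":0,"rz":0,"hand":5},{"x":0,"y":6,"z":0,"rx":0,"ry":0,"rz":0,"hand":5},{"x":0,"y":4,"z":0,"rx":0,"ry":0,"rz":0,"hand":5},{"x":0,"y":2,"z":0,"rx":0,"ry":0,"rz":0,"hand":5},{"x":0,"y":0,"z":0,"rx":0,"ry":0,"rz":0,"hand":5},{"x":0,"y":0,"z":0,"rx":0,"ry":0,"rz":0,"hand":5}]' 60
python3 - <<'E'
from h import *
go(579.3,105,43,1.722)
E
```

```text
clock: 38.65
eef_pos: [444.1, 84.7, 45.5]
tcp_rot: [3.138, -0.0, 1.722]
contact_force: [0.7, 3.7, 7.4]
opening: 0.127
grasp_force: 60.1
clock: 40.65
eef_pos: [579.7, 105.2, 45.5]
tcp_rot: [3.14, -0.0, 1.722]
contact_force: [-1.0, 1.7, 6.6]
opening: 0.125
grasp_force: 60.0
at [579.7 105.2  45.5] [ 3.14  -0.     1.722] q [0.18 0.53 1.84 0.   0.77 0.03] open 10.7 F [-1.   1.7  6.6] t 40.6
rz -0.0 then x,y,z [-0.2 -0.4  2.5]
```

```bash

python3 -m creep '[{"x":0,"y":2,"z":0,"rx":0,"ry":0,"rz":0,"hand":5},{"x":0,"y":2,"z":0,"rx":0,"ry":0,"rz":0,"hand":5},{"x":0,"y":0,"z":0,"rx":0,"ry":0,"rz":0,"hand":5},{"x":0,"y":0,"z":0,"rx":0,"ry":0,"rz":0,"hand":5}]' 60
python3 - <<'E'
from h import *
go(579.3,105,43,1.722)
E
```

```text
clock: 41.15
eef_pos: [579.7, 105.2, 45.5]
tcp_rot: [-3.136, -0.0, 1.722]
contact_force: [-14.3, 1.1, 20.9]
opening: 0.124
grasp_force: 62.0
at [579.7 105.2  45.5] [-3.136 -0.     1.722] q [0.18 0.53 1.84 0.   0.78 0.03] open 10.6 F [-14.3   1.1  20.9] t 41.1
rz -0.0 then x,y,z [-0.1 -0.5  2.5]
```

```bash

python3 -m creep '[{"x":0,"y":-4,"z":0,"rx":0,"ry":0,"rz":0,"hand":5},{"x":0,"y":0,"z":0,"rx":0,"ry":0,"rz":0,"hand":40},{"x":0,"y":0,"z":0,"rx":0,"ry":0,"rz":0,"hand":40},{"x":0,"y":0,"z":0,"rx":0,"ry":0,"rz":0,"hand":40},{"x":0,"y":0,"z":-30,"rx":0,"ry":0,"rz":0,"hand":40},{"x":0,"y":0,"z":-45,"rx":0,"ry":0,"rz":0,"hand":40},{"x":0,"y":0,"z":-45,"rx":0,"ry":0,"rz":0,"hand":40},{"x":0,"y":0,"z":-45,"rx":0,"ry":0,"rz":0,"hand":40},{"x":0,"y":0,"z":-25,"rx":0,"ry":0,"rz":0,"hand":40},{"x":0,"y":0,"z":0,"rx":0,"ry":0,"rz":0,"hand":40}]' 60
python3 - <<'E'
from h import *
go(678.9,48.8,210,1.722)
im,c=snap("wrist","w13.png")
P=np.array([619,110.5,0]);a=.15
W=lambda x,y,z:P+np.array([x*np.cos(a)-y*np.sin(a),x*np.sin(a)+y*np.cos(a),z])
for q in [(50,55,122),(50,-70,114)]: print(np.round(proj(c,W(*q))))
E
```

```text
clock: 42.4
eef_pos: [580.3, 105.1, 236.3]
tcp_rot: [3.138, -0.0, 1.722]
contact_force: [0.6, 0.1, -0.4]
opening: 0.469
grasp_force: 0.0
at [580.3 105.1 236.3] [ 3.138 -0.     1.722] q [ 0.18  0.29  1.71 -0.    1.14  0.03] open 40.1 F [ 0.6  0.1 -0.4] t 42.4
rz -0.0 then x,y,z [-70.5  89.   26.3]
[428. 128.]
[412. 259.]
```

View pics/w13.png

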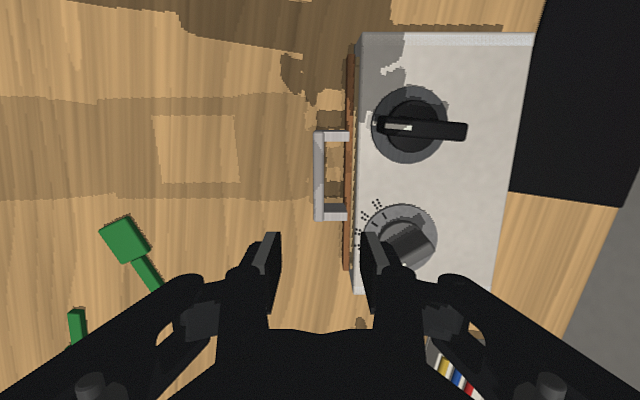

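Home: the tray front is against the housing, handle bar at (320,175). Knob bar runs (378,127)–(467,131); the dial is partly behind a finger at (402,245). Moving above the dial, turned to its likely angle.

```bash

python3 -m creep '[{"x":0,"y":0,"z":0,"rx":0,"ry":0,"rz":0.162,"hand":44},{"x":0,"y":0,"z":0,"rx":0,"ry":0,"rz":0.162,"hand":44},{"x":0,"y":0,"z":0,"rx":0,"ry":0,"rz":0.162,"hand":44},{"x":0,"y":0,"z":0,"rx":0,"ry":0,"rz":0.162,"hand":44},{"x":0,"y":0,"z":0,"rx":0,"ry":0,"rz":0.162,"hand":44},{"x":0,"y":0,"z":0,"rx":0,"ry":0,"rz":0.162,"hand":44},{"x":11.3,"y":36.1,"z":0,"rx":0,"ry":0,"rz":0,"hand":44},{"x":11.3,"y":36.1,"z":0,"rx":0,"ry":0,"rz":0,"hand":44},{"x":11.3,"y":36.1,"z":0,"rx":0,"ry":0,"rz":0,"hand":44},{"x":0,"y":0,"z":0,"rx":0,"ry":0,"rz":0,"hand":44},{"x":0,"y":0,"z":0,"rx":0,"ry":0,"rz":0,"hand":44}]' 60
python3 - <<'E'
from h import *
go(678.9,48.8,90,0.75)
im,c=snap("wrist","w14.png")
print(np.round(proj(c,[678.9,48.8,114])),np.round(proj(c,[678.9,48.8,80])))
cv2.imwrite('pics/w14c.png',cv2.resize(im[60:300,200:460],None,fx=2.4,fy=2.4)[:,:,::-1])
E
```

```text
clock: 43.82
eef_pos: [676.4, 48.9, 232.4]
tcp_rot: [-3.139, 0.002, 0.749]
contact_force: [-0.2, 0.2, 0.4]
opening: 0.513
grasp_force: 0.0
at [676.4  48.9 232.4] [-3.139e+00  2.000e-03  7.490e-01] q [0.07 0.44 1.51 0.   1.2  0.89] open 43.8 F [-0.2  0.2  0.4] t 43.8
rz -0.001 then x,y,z [  1.8   1.8 142.4]
[323. 186.] [323. 178.]
```

View pics/w14c.png

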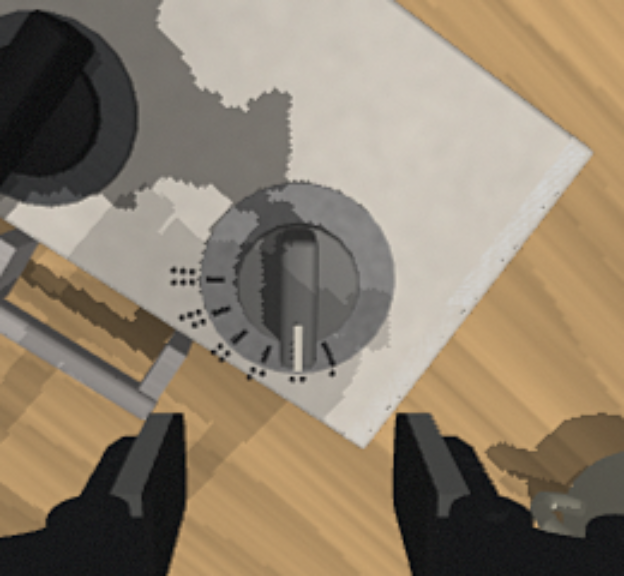

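The dial points at two dots, bar centred at crop (299,300) = pixel (325,185), aligned with the tool. It sits at 2, so it needs 1.2 rad clockwise. Gripping it.

```bash

python3 -m creep '[{"x":2,"y":2.5,"z":24,"rx":0,"ry":0,"rz":0,"hand":40},{"x":0,"y":0,"z":40,"rx":0,"ry":0,"rz":0,"hand":40},{"x":0,"y":0,"z":40,"rx":0,"ry":0,"rz":0,"hand":40},{"x":0,"y":0,"z":25,"rx":0,"ry":0,"rz":0,"hand":40},{"x":0,"y":0,"z":14,"rx":0,"ry":0,"rz":0,"hand":40},{"x":0,"y":0,"z":0,"rx":0,"ry":0,"rz":0,"hand":40},{"x":0,"y":0,"z":0,"rx":0,"ry":0,"rz":0,"hand":8},{"x":0,"y":0,"z":0,"rx":0,"ry":0,"rz":0,"hand":8},{"x":0,"y":0,"z":0,"rx":0,"ry":0,"rz":0,"hand":8},{"x":0,"y":0,"z":0,"rx":0,"ry":0,"rz":0,"hand":8}]' 60
python3 - <<'E'
from h import *
go(679.5,48.8,88,0.75)
print(sense()['wrist_torque'])
E
```

```text
clock: 45.12
eef_pos: [681.2, 48.9, 92.9]
tcp_rot: [3.141, -0.002, 0.75]
contact_force: [-4.1, 2.7, 6.8]
opening: 0.155
grasp_force: 59.4
at [681.2  48.9  92.9] [ 3.141e+00 -2.000e-03  7.500e-01] q [0.07 0.58 1.6  0.   0.95 0.89] open 13.2 F [-4.1  2.7  6.8] t 45.1
rz -0.0 then x,y,z [-1.4 -1.1  4.9]
[ 0.49700706  0.5373849  -0.01000806]
```

```bash

python3 -m creep '[{"x":0,"y":0,"z":0,"rx":0,"ry":0,"rz":0.1,"hand":8},{"x":0,"y":0,"z":0,"rx":0,"ry":0,"rz":0.1,"hand":8},{"x":0,"y":0,"z":0,"rx":0,"ry":0,"rz":0.1,"hand":8},{"x":0,"y":0,"z":0,"rx":0,"ry":0,"rz":0.1,"hand":8},{"x":0,"y":0,"z":0,"rx":0,"ry":0,"rz":0.1,"hand":8},{"x":0,"y":0,"z":0,"rx":0,"ry":0,"rz":0.1,"hand":8},{"x":0,"y":0,"z":0,"rx":0,"ry":0,"rz":0.1,"hand":8},{"x":0,"y":0,"z":0,"rx":0,"ry":0,"rz":0.1,"hand":8},{"x":0,"y":0,"z":0,"rx":0,"ry":0,"rz":0.1,"hand":8},{"x":0,"y":0,"z":0,"rx":0,"ry":0,"rz":0.1,"hand":8},{"x":0,"y":0,"z":0,"rx":0,"ry":0,"rz":0.1,"hand":8},{"x":0,"y":0,"z":0,"rx":0,"ry":0,"rz":0.1,"hand":8},{"x":0,"y":0,"z":0,"rx":0,"ry":0,"rz":0,"hand":8},{"x":0,"y":0,"z":0,"rx":0,"ry":0,"rz":0,"hand":8}]' 60
python3 - <<'E'
from h import *
go(681.2,48.9,92.9,-0.45)
print(sense()['wrist_torque'],sense()['grasp_force'])
E
```

```text
clock: 46.88
eef_pos: [681.5, 46.6, 93.0]
tcp_rot: [3.14, -0.003, -0.45]
contact_force: [-2.6, -6.8, 6.0]
opening: 0.151
grasp_force: 59.5
at [681.5  46.6  93. ] [ 3.14e+00 -3.00e-03 -4.50e-01] q [ 0.07  0.58  1.6  -0.    0.95  2.09] open 12.9 F [-2.6 -6.8  6. ] t 46.9
rz 0.0 then x,y,z [-1.3 -1.9  0.1]
[-1.35411164  0.4613458  -0.00405457] 59.47386682033539
```

```bash

python3 -m creep '[{"x":0,"y":0,"z":0,"rx":0,"ry":0,"rz":0,"hand":40},{"x":0,"y":0,"z":0,"rx":0,"ry":0,"rz":0,"hand":40},{"x":0,"y":0,"z":0,"rx":0,"ry":0,"rz":0,"hand":40},{"x":0,"y":0,"z":-30,"rx":0,"ry":0,"rz":0,"hand":40},{"x":0,"y":0,"z":-45,"rx":0,"ry":0,"rz":0,"hand":40},{"x":0,"y":0,"z":-45,"rx":0,"ry":0,"rz":0,"hand":40},{"x":0,"y":0,"z":-25,"rx":0,"ry":0,"rz":0,"hand":44},{"x":0,"y":0,"z":0,"rx":0,"ry":0,"rz":0,"hand":44},{"x":0,"y":0,"z":0,"rx":0,"ry":0,"rz":0,"hand":44}]' 60
python3 - <<'E'
from h import *
go(660.2,172.4,232,3.24)
im,c=snap("wrist","w15.png")
cv2.imwrite('pics/w15c.png',cv2.resize(im[60:260,120:440],None,fx=2.4,fy=2.4)[:,:,::-1])
print(np.round(proj(c,[660.2,172.4,122])))
E
```

```text
clock: 48.0
eef_pos: [680.2, 48.4, 235.0]
tcp_rot: [3.141, 0.001, -0.45]
contact_force: [-0.3, -0.2, -0.7]
opening: 0.519
grasp_force: 0.0
at [680.2  48.4 235. ] [ 3.141e+00  1.000e-03 -4.500e-01] q [0.07 0.44 1.5  0.   1.21 2.09] open 44.3 F [-0.3 -0.2 -0.7] t 48.0
rz 2.593 then x,y,z [  7.7 125.4   3. ]
[211. 264.]
```

View pics/w15c.png

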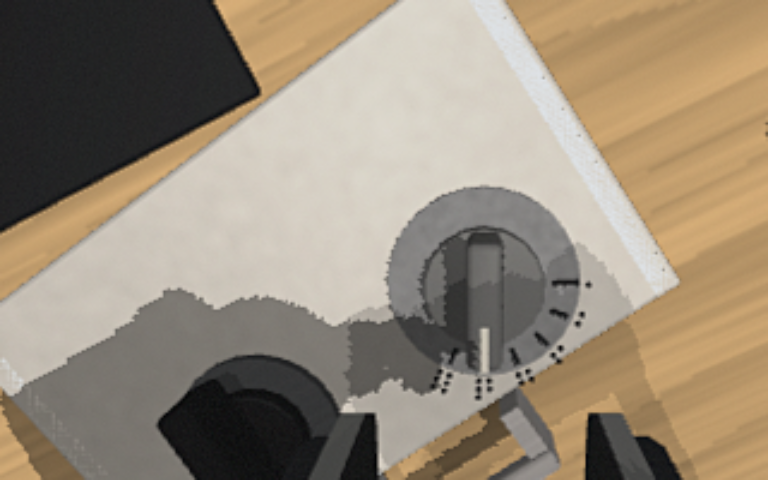

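The dial now points at the fifth of six ticks (485,350 in the crop), so it is at 5. Next, over the clutch knob with the wrist turned the other way round, so it has room for 2.7 rad clockwise.

```bash

python3 -m creep '[{"x":0,"y":0,"z":0,"rx":0,"ry":0,"rz":-0.18,"hand":44},{"x":0,"y":0,"z":0,"rx":0,"ry":0,"rz":-0.18,"hand":44},{"x":0,"y":0,"z":0,"rx":0,"ry":0,"rz":-0.18,"hand":44},{"x":0,"y":0,"z":0,"rx":0,"ry":0,"rz":-0.18,"hand":44},{"x":0,"y":0,"z":0,"rx":0,"ry":0,"rz":-0.18,"hand":44},{"x":0,"y":0,"z":0,"rx":0,"ry":0,"rz":-0.18,"hand":44},{"x":0,"y":0,"z":0,"rx":0,"ry":0,"rz":-0.18,"hand":44},{"x":0,"y":0,"z":0,"rx":0,"ry":0,"rz":-0.18,"hand":44},{"x":0,"y":0,"z":0,"rx":0,"ry":0,"rz":-0.18,"hand":44},{"x":0,"y":0,"z":0,"rx":0,"ry":0,"rz":-0.18,"hand":44},{"x":0,"y":0,"z":0,"rx":0,"ry":0,"rz":-0.18,"hand":44},{"x":0,"y":0,"z":0,"rx":0,"ry":0,"rz":-0.18,"hand":44},{"x":0,"y":0,"z":0,"rx":0,"ry":0,"rz":-0.18,"hand":44},{"x":0,"y":0,"z":0,"rx":0,"ry":0,"rz":-0.18,"hand":44},{"x":0,"y":0,"z":0,"rx":0,"ry":0,"rz":-0.18,"hand":44},{"x":0,"y":0,"z":0,"rx":0,"ry":0,"rz":-0.18,"hand":44},{"x":0,"y":0,"z":0,"rx":0,"ry":0,"rz":-0.18,"hand":44},{"x":0,"y":0,"z":0,"rx":0,"ry":0,"rz":-0.18,"hand":44},{"x":0,"y":0,"z":0,"rx":0,"ry":0,"rz":-0.18,"hand":44},{"x":0,"y":0,"z":0,"rx":0,"ry":0,"rz":-0.18,"hand":44}]'
python3 -m creep '[{"x":0,"y":0,"z":0,"rx":0,"ry":0,"rz":-0.09,"hand":44},{"x":2.6,"y":41.8,"z":0,"rx":0,"ry":0,"rz":0,"hand":44},{"x":2.6,"y":41.8,"z":0,"rx":0,"ry":0,"rz":0,"hand":44},{"x":2.6,"y":41.8,"z":0,"rx":0,"ry":0,"rz":0,"hand":44},{"x":0,"y":0,"z":0,"rx":0,"ry":0,"rz":0,"hand":44},{"x":0,"y":0,"z":0,"rx":0,"ry":0,"rz":0,"hand":44}]'
python3 - <<'E'
from h import *
go(660.2,172.4,95,3.24)
im,c=snap("wrist","w16.png")
cv2.imwrite('pics/w16c.png',cv2.resize(im[60:300,200:460],None,fx=2.4,fy=2.4)[:,:,::-1])
print(np.round(proj(c,[660.2,172.4,122])))
E
```

```text
clock: 50.55
eef_pos: [680.1, 48.3, 234.3]
tcp_rot: [-3.141, -0.003, -3.127]
contact_force: [-0.5, -0.4, -0.2]
opening: 0.519
grasp_force: 0.0
clock: 51.3
eef_pos: [660.4, 171.9, 235.1]
tcp_rot: [-3.141, -0.002, -3.043]
contact_force: [-0.2, -0.5, -1.6]
opening: 0.514
grasp_force: 0.0
at [660.4 171.9 235.1] [-3.141e+00 -2.000e-03 -3.043e+00] q [ 0.25  0.44  1.49 -0.    1.21 -1.42] open 43.9 F [-0.2 -0.5 -1.6] t 51.3
rz 0.0 then x,y,z [1.000e-01 5.000e-01 1.401e+02]
[320. 192.]
```

View pics/w16c.png

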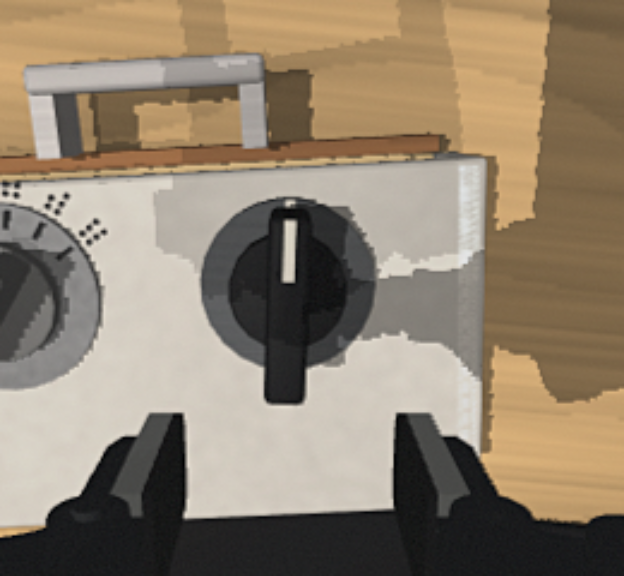

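Knob bar runs from (290,210) to (286,400) in the crop, its white end to the front, aligned with the tool. I check the axis with the steel disc (centre (289,283), z = 74).

```bash
python3 - <<'E'
from h import *
c=get_calibration("wrist")
f=lambda u,v,z: print(np.round(ray(c,200+u/2.4,60+v/2.4,z),1))
f(289,283.5,74); f(288,288,86); f(287,306,122); f(290,210,122); f(286,400,122)
E
```

```text
[658.7 171.7  74. ]
[658.  171.2  86. ]
[656.7 170.8 122. ]
[621.9 168.5 122. ]
[693.2 173.9 122. ]
```

```bash

python3 -m creep '[{"x":1,"y":0,"z":22,"rx":0,"ry":0,"rz":0,"hand":40},{"x":0,"y":0,"z":40,"rx":0,"ry":0,"rz":0,"hand":40},{"x":0,"y":0,"z":40,"rx":0,"ry":0,"rz":0,"hand":40},{"x":0,"y":0,"z":25,"rx":0,"ry":0,"rz":0,"hand":40},{"x":0,"y":0,"z":15,"rx":0,"ry":0,"rz":0,"hand":40},{"x":0,"y":0,"z":0,"rx":0,"ry":0,"rz":0,"hand":40},{"x":0,"y":0,"z":0,"rx":0,"ry":0,"rz":0,"hand":8},{"x":0,"y":0,"z":0,"rx":0,"ry":0,"rz":0,"hand":8},{"x":0,"y":0,"z":0,"rx":0,"ry":0,"rz":0,"hand":8},{"x":0,"y":0,"z":0,"rx":0,"ry":0,"rz":0,"hand":8}]' 100
python3 - <<'E'
from h import *
go(659.5,171.5,92,3.24)
print(sense()['wrist_torque'])
E
```

```text
clock: 52.6
eef_pos: [660.8, 171.4, 96.0]
tcp_rot: [-3.14, 0.002, -3.043]
contact_force: [0.1, -5.1, 2.3]
opening: 0.168
grasp_force: 97.2
at [660.8 171.4  96. ] [-3.140e+00  2.000e-03 -3.043e+00] q [ 0.25  0.58  1.6  -0.    0.96 -1.42] open 14.4 F [ 0.1 -5.1  2.3] t 52.6
rz 0.0 then x,y,z [1.3 0.2 4. ]
[-0.73361348 -0.01443908  0.08089989]
```

```bash

python3 -m creep '[{"x":0,"y":0,"z":0,"rx":0,"ry":0,"rz":0.1,"hand":8},{"x":0,"y":0,"z":0,"rx":0,"ry":0,"rz":0.1,"hand":8},{"x":0,"y":0,"z":0,"rx":0,"ry":0,"rz":0.1,"hand":8},{"x":0,"y":0,"z":0,"rx":0,"ry":0,"rz":0.1,"hand":8},{"x":0,"y":0,"z":0,"rx":0,"ry":0,"rz":0.1,"hand":8},{"x":0,"y":0,"z":0,"rx":0,"ry":0,"rz":0.1,"hand":8},{"x":0,"y":0,"z":0,"rx":0,"ry":0,"rz":0.1,"hand":8},{"x":0,"y":0,"z":0,"rx":0,"ry":0,"rz":0.1,"hand":8},{"x":0,"y":0,"z":0,"rx":0,"ry":0,"rz":0.1,"hand":8},{"x":0,"y":0,"z":0,"rx":0,"ry":0,"rz":0.1,"hand":8},{"x":0,"y":0,"z":0,"rx":0,"ry":0,"rz":0.1,"hand":8},{"x":0,"y":0,"z":0,"rx":0,"ry":0,"rz":0.1,"hand":8},{"x":0,"y":0,"z":0,"rx":0,"ry":0,"rz":0.1,"hand":8},{"x":0,"y":0,"z":0,"rx":0,"ry":0,"rz":0.1,"hand":8},{"x":0,"y":0,"z":0,"rx":0,"ry":0,"rz":0.1,"hand":8},{"x":0,"y":0,"z":0,"rx":0,"ry":0,"rz":0,"hand":8}]' 100
python3 - <<'E'
from h import *
go(659.5,171.5,96,1.742)
im,c=snap("wrist","w17.png")
s=sense();print(s['wrist_torque'],s['joint_efforts'][5],s['grasp_force'])
E
```

```text
clock: 54.6
eef_pos: [660.8, 171.2, 96.0]
tcp_rot: [3.139, 0.002, 1.739]
contact_force: [0.6, -7.2, 2.2]
opening: 0.169
grasp_force: 97.5
at [660.8 171.2  96. ] [3.139e+00 2.000e-03 1.739e+00] q [ 0.25  0.58  1.6  -0.    0.96  0.09] open 14.4 F [ 0.6 -7.2  2.2] t 54.6
rz -0.003 then x,y,z [ 0.6 -1.3 -0. ]
[-1.03456149 -0.08295329 -0.0946148 ] 0.09190839948132634 97.50097632408142
```

```bash
cat > q.py <<'E'
from rig import *
s=sense();print('yaw %.3f tz %.3f e6 %.3f'%(s['tcp_rot'][2],s['wrist_torque'][2],s['joint_efforts'][5]))
E
step(){ :; }
python3 -m creep '[{"x":0,"y":0,"z":0,"rx":0,"ry":0,"rz":0.06,"hand":8}]' >/dev/null; python3 q.py
python3 -m creep '[{"x":0,"y":0,"z":0,"rx":0,"ry":0,"rz":0.06,"hand":8}]' >/dev/null; python3 q.py
python3 -m creep '[{"x":0,"y":0,"z":0,"rx":0,"ry":0,"rz":0.06,"hand":8}]' >/dev/null; python3 q.py
python3 -m creep '[{"x":0,"y":0,"z":0,"rx":0,"ry":0,"rz":0.06,"hand":8}]' >/dev/null; python3 q.py
python3 -m creep '[{"x":0,"y":0,"z":0,"rx":0,"ry":0,"rz":0.06,"hand":8}]' >/dev/null; python3 q.py
```

```text
yaw 1.679 tz 0.144 e6 -1.034
yaw 1.618 tz 0.127 e6 -0.666
yaw 1.559 tz 0.188 e6 -0.653
yaw 1.499 tz 0.162 e6 -0.653
yaw 1.438 tz 0.180 e6 -0.653
```

```bash

python3 -m creep '[{"x":0,"y":0,"z":0,"rx":0,"ry":0,"rz":0.05,"hand":8}]' >/dev/null; python3 q.py
python3 -m creep '[{"x":0,"y":0,"z":0,"rx":0,"ry":0,"rz":0.05,"hand":8}]' >/dev/null; python3 q.py
python3 -m creep '[{"x":0,"y":0,"z":0,"rx":0,"ry":0,"rz":0.05,"hand":8}]' >/dev/null; python3 q.py
python3 -m creep '[{"x":0,"y":0,"z":0,"rx":0,"ry":0,"rz":0.05,"hand":8}]' >/dev/null; python3 q.py
```

```text
yaw 1.389 tz 0.111 e6 -0.455
yaw 1.339 tz 0.128 e6 -0.519
yaw 1.289 tz 0.180 e6 -0.521
yaw 1.239 tz 0.160 e6 -0.521
```

```bash

python3 -m creep '[{"x":0,"y":0,"z":0,"rx":0,"ry":0,"rz":0.05,"hand":8}]' >/dev/null; python3 q.py
python3 -m creep '[{"x":0,"y":0,"z":0,"rx":0,"ry":0,"rz":0.05,"hand":8}]' >/dev/null; python3 q.py
python3 -m creep '[{"x":0,"y":0,"z":0,"rx":0,"ry":0,"rz":0.05,"hand":8}]' >/dev/null; python3 q.py
python3 -m creep '[{"x":0,"y":0,"z":0,"rx":0,"ry":0,"rz":0.05,"hand":8}]' >/dev/null; python3 q.py
```

```text
yaw 1.189 tz 0.079 e6 -0.521
yaw 1.139 tz 0.139 e6 -0.521
yaw 1.089 tz 0.115 e6 -0.522
yaw 1.039 tz 0.282 e6 -0.361
```

```bash

python3 -m creep '[{"x":0,"y":0,"z":0,"rx":0,"ry":0,"rz":0.04,"hand":8}]' >/dev/null; python3 q.py
python3 -m creep '[{"x":0,"y":0,"z":0,"rx":0,"ry":0,"rz":0.04,"hand":8}]' >/dev/null; python3 q.py
python3 -m creep '[{"x":0,"y":0,"z":0,"rx":0,"ry":0,"rz":0.04,"hand":8}]' >/dev/null; python3 q.py
python3 -m creep '[{"x":0,"y":0,"z":0,"rx":0,"ry":0,"rz":0.04,"hand":8}]' >/dev/null; python3 q.py
```

```text
yaw 0.999 tz 0.313 e6 -0.120
yaw 0.960 tz 0.310 e6 -0.175
yaw 0.919 tz 0.249 e6 -0.221
yaw 0.879 tz 0.229 e6 -0.304
```

Torque peaked near yaw 0.98, so the stop is at about 1.10 and the first click at about 0.60.

```bash

python3 -m creep '[{"x":0,"y":0,"z":0,"rx":0,"ry":0,"rz":0.05,"hand":8}]' >/dev/null; python3 q.py
python3 -m creep '[{"x":0,"y":0,"z":0,"rx":0,"ry":0,"rz":0.05,"hand":8}]' >/dev/null; python3 q.py
python3 -m creep '[{"x":0,"y":0,"z":0,"rx":0,"ry":0,"rz":0.05,"hand":8}]' >/dev/null; python3 q.py
python3 -m creep '[{"x":0,"y":0,"z":0,"rx":0,"ry":0,"rz":0.05,"hand":8}]' >/dev/null; python3 q.py
python3 -m creep '[{"x":0,"y":0,"z":0,"rx":0,"ry":0,"rz":0.05,"hand":8}]' >/dev/null; python3 q.py
python3 -m creep '[{"x":0,"y":0,"z":0,"rx":0,"ry":0,"rz":0,"hand":8}]' >/dev/null; python3 q.py
```

```text
yaw 0.829 tz 0.073 e6 -0.621
yaw 0.779 tz 0.014 e6 -0.666
yaw 0.729 tz -0.027 e6 -0.704
yaw 0.679 tz -0.017 e6 -0.665
yaw 0.629 tz 0.145 e6 -0.567
yaw 0.629 tz -0.131 e6 0.162
```

```bash

python3 -m creep '[{"x":0,"y":0,"z":0,"rx":0,"ry":0,"rz":0,"hand":40},{"x":0,"y":0,"z":0,"rx":0,"ry":0,"rz":0,"hand":40},{"x":0,"y":0,"z":0,"rx":0,"ry":0,"rz":0,"hand":40},{"x":0,"y":0,"z":-30,"rx":0,"ry":0,"rz":0,"hand":40},{"x":0,"y":0,"z":-45,"rx":0,"ry":0,"rz":0,"hand":40},{"x":0,"y":0,"z":-45,"rx":0,"ry":0,"rz":0,"hand":40},{"x":0,"y":0,"z":-20,"rx":0,"ry":0,"rz":0,"hand":44},{"x":0,"y":0,"z":0,"rx":0,"ry":0,"rz":0,"hand":44},{"x":0,"y":0,"z":0,"rx":0,"ry":0,"rz":0,"hand":44}]'
python3 - <<'E'
from h import *
im,c=snap("wrist","w18.png")
cv2.imwrite('pics/w18c.png',cv2.resize(im[40:280,180:480],None,fx=2.4,fy=2.4)[:,:,::-1])
go(0,0,0,0)
E
```

```text
clock: 58.65
eef_pos: [658.8, 172.1, 232.3]
tcp_rot: [-3.141, 0.003, 0.63]
contact_force: [0.2, -0.4, -0.9]
opening: 0.513
grasp_force: 0.0
at [658.7 172.  232. ] [-3.14e+00  3.00e-03  6.30e-01] q [0.25 0.44 1.5  0.   1.2  1.19] open 44.2 F [-0.1 -0.3  0.3] t 58.7
rz 0.63 then x,y,z [-658.7  172.   232. ]
```

View pics/w18c.png

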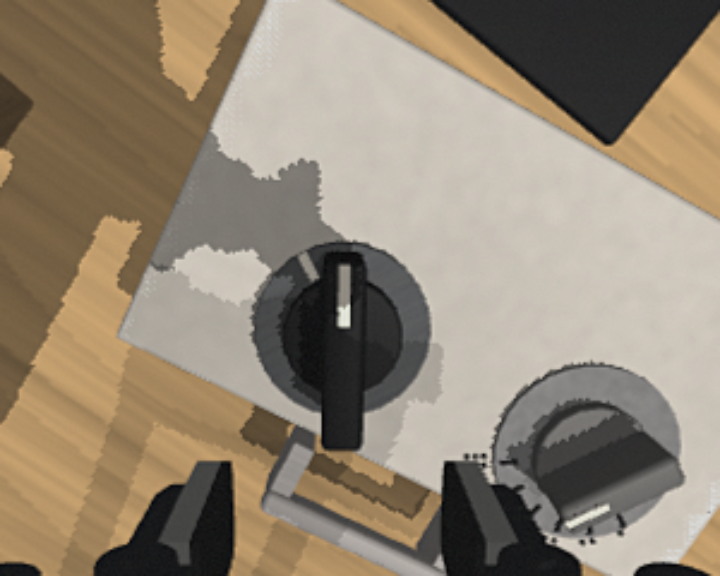

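Disc mark at (308,265) and knob line at (344,290) are about 0.5 rad apart, so the clutch is at its first click. The dial is still at the fifth tick and the arm is clear. Handing in.

```bash
python3 -c "
from rig import *
print(sign_off())"
```

```text
the job is handed in; nothing more can be done
None
```

I handed the job in at about 59 s: four paddles flat in the tray, tray home, dial at 5, clutch about 0.5 rad past the screw's stop (the first click). I measured the paddles' places just before pushing the tray home. The hand-in gave no verdict.

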